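Pack a channel and two cartons into the bench corner stop

TASK

Pack the steel channel and the two cardboard cartons tight into the blue corner stop on the bench, as one block for strapping, with no gaps: first the channel lengthways along the left fence and pushed right home into the corner; then one carton pushed home against the far fence and the side of the channel, its long sides parallel to the far fence; then the other carton, the same way round, pushed home against the channel and the near side of the first carton. All three sit as they stand now (same side up), flat on the bench, and you leave the other things on the bench where they are.

Things in the scene. Friction and masses are not known exactly. Their poses are not given: they have to be found in the camera images.
- stop: Blue corner stop fixed to the bench: two straight fences at a right angle, each 36 mm high, 10 mm thick, 168 mm long, with 5 mm high flanges outside. Origin: the inner corner at bench height. x runs along the left fence's inner face (plane y=0), away from the robot; y along the far fence's inner face (plane x=0), to the left. Inner space: x and y from -168 mm to 0. Yaw varies by some 8 degrees.
- stop_mid (a point): Middle of the square in which the block is packed, on the bench, 75 mm from the inner face of each fence; axes as the stop's. Bare bench with no step, so things can be set down and slid here with 3 to 10 N. A flat yellow line painted on the bench marks its two open sides, 150 mm from the fences.
- channel_mid (a point): Grey steel U-channel, open side up, 40 mm wide (its x), 150 mm long (its y), 42 mm high, 0.4 to 0.75 kg. Point: its centre, 21 mm above its underside; z up. Side walls 6 mm thick, full height; the web between them is 12 to 17 mm above the underside. Grasp across the 40 mm. Home: its y along the stop's x (either way round), centre at (-75, -20) mm in the stop's frame.
- carton_1_mid (a point): Firm brown carton, 70 mm wide (its x), 110 mm long (its y), 55 mm high, 0.4 to 0.85 kg. Point: its centre, 27.5 mm above its underside; z up. Grasp across the 70 mm. The cartons are alike; either may be first. Homes: its y along the stop's y (either way round), centre at (-35, -95) mm in the stop's frame for the first, (-105, -95) mm for the second.
- carton_2_mid (a point): The other carton, the same in every way: 70 mm (x) x 110 mm (y) x 55 mm high; point: its centre, 27.5 mm above its underside.
- oil_can: Bystander: grey oil can, body 73 mm across and 115 mm high; its thin spout leans towards its own -y, up to 207 mm high and 60 mm out; handle on its +y side to 60 mm. Origin: on the bench, near the middle of the body.
- tall_tin: Bystander: round lidded tin, 78 mm across, 95 mm high. Origin: centre of its underside.
- disc: Bystander: flat grinding disc, 115 mm across, 6 mm thick. Origin: centre of its underside.
- lamp_ring (a point): Middle of the underside of the ring head, 250 mm across, of a bench lamp hanging 0.41 m above the bench behind the work: keep the wrist and the gripper clear of it.

How it is judged:
By the outcome, as a careful person would: the job done as asked, in the order asked, and still so for the second after the job is handed in, with the robot touching nothing.
It also fails if it takes over 72 s, if anything falls off the work surface, if the arm or the gripper's body presses on something with over 40 N, if the wrist force passes 120 N, or if a joint passes its speed limit or range.

ROBOT

A 6-joint arm with a two-finger parallel gripper is mounted at the origin on the work surface; the furniture and walls round the work are solid. World frame = base frame: x ahead of the robot, y to its left, z up, the work surface at z = 0. Lengths are in m, angles in rad, forces in N, time in s.
With the tool pointing down it reaches from about 0.3 to 0.75 m from the base axis. Payload 8.5 kg.
Tool frame: the origin (TCP) lies at the very end of the fingers, on their centre line; the grasp point (between the pads) lies 19 mm behind it; z points along the fingers, y is the direction in which the jaws open and shut (so a half turn about z gives the same grasp; the last joint's range is limited). The gripper opens to 85 mm and grips with 20 to 120 N. Pads are 22 mm wide; open, the fingers measure 114 mm over their backs; the gripper's body (76 mm by 85 mm) begins 54 mm behind the grasp point. The pads swing forward as they close: fully open they stand 13 mm farther back than shut.
Start: joints at [-1.399, 0.381, 1.297, -0, 1.464, -0.215], TCP at [0.207, -0.509, 0.205] pointing down, gripper open.
Joint ranges: [-3.11, 3.11], [-0.89, 2.33], [0.22, 2.48], [-1.42, 4.56], [0.17, 2.85], [-2.88, 2.88]. Speed limits (rad/s): [2.39, 2.39, 3.14, 3.14, 3.14, 3.14].

INTERFACE

Orientations are given as a unit quaternion [x, y, z, w].
In Python, from bench import arm gives the robot as it stands.
- The arm moves only by the shell command python3 -m handwheel 'ROWS' [OPENING] [FORCE]. ROWS is JSON, a list of rows, each an object with "delta_pos": the shift along the world's x, y, z in units of 2 cm (1.0 is 2 cm), a list of three; "spin": the turn about the world's z in units of 60 degrees (1.0 is 60 degrees). A call has 1 to 5 rows; each row shifts and turns the commanded pose from where the row before left it; what a row does not reach is not made up. A row lasts 1/12 s, in which the tool goes at most 41.7 mm and 7.16 degrees, less where a joint would pass 70% of its speed; a pose out of reach is approached as far as the arm can. A call with a number of a shift or a turn outside -1 to 1 is refused whole. A call with a gripper value outside its range is refused whole. OPENING is the gripper command: -1 is fully open, 1 is shut, values between are in proportion, set as the call begins (- or left out, the last holds). The fingers move at their own pace and stop on an object; FORCE is the grip in N (left out, the last holds). Time passes only in rows, so rows that do not move let the fingers close. It gives the time, the measured TCP pose, the force and the opening at its end, in the units of the state.
- arm.observe(): the state, without advancing time (a new reading comes with each control period).
- arm.read_camera(name): name is "scene" or "side" or "wrist"; returns the picture (400x640x3 uint8, blue, green, red); there is no depth.
- arm.camera_info(name): a dict with "fx", "fy", "cx", "cy" (pixels), "pose" (4x4, takes a point from camera to world coordinates). Camera axes: x right, y down, z forward; pixel columns grow to the right and rows downward; lengths in m; the calibration is good to about 2 mm. A picture is of the moment at which its call begins: read the wrist's pose just before it. camera_info takes no time and is no camera call; for the wrist camera it gives the pose at the moment of the call.
- arm.sign_off(): hands the job in, once; it reports no verdict.
Trained networks look in the newest picture that a camera, given by its name, has taken for a name from the list of things; names that differ only in an ending like _2 or _b are one class to them, and where a whole thing is asked for, a point or a joint stands for the part that bears it (a point fixed in the world has none). Each returns a list of dicts, best first, with "p" (0 to 1); they miss things now and then, are a little off and sometimes report something else, mostly with a low value. They report only what shows in the picture. A call takes as long as a camera call.
- arm.find_in(camera, thing): "box" ([left, top, width, height] in pixels, round what is visible of it).
- arm.cut_out(camera, thing): "pixels" (400x640 bool, what is visible of it) and "box" ([left, top, width, height] in pixels, round what is visible of it).
The state is a dict: "t": time; "joint_positions": joint angles; "joint_vel": joint speeds; "joint_torque": joint torques, N m; "tool_pos": TCP position; "ee_rot": TCP orientation; "force": force on the tool from outside, world axes, zero at the start; "moment": the same for the moment, N m; "grip_width": finger opening in m.
Only numpy, scipy, OpenCV 4.12 (cv2) and the standard library are available. Lean on these libraries where they do the work, as an engineer would, in place of code of your own. Each camera call takes 0.05 s, during which the arm holds its last target.

## Working session

There is one attempt and no reset: what is moved stays moved. The work goes in short steps, Python scripts to look and compute and a shell command to move; the robot and the scene stay as the last step left them, time stands still between calls to the robot, and variables do not carry over. Pictures are saved under pics/ and viewed, and the job is handed in when it is done.

```bash
ls; mkdir -p pics
python3 - <<'E'
from bench import arm
import cv2,numpy as np
print(arm.observe())
for c in ["scene","side","wrist"]:
    im=arm.read_camera(c); cv2.imwrite(f"pics/{c}0.png",im)
    i=arm.camera_info(c); print(c,i["fx"],i["fy"],i["cx"],i["cy"]); print(np.round(i["pose"],4))
E
```

```text
pics
{'t': 0.0, 'joint_positions': array([-1.39924715e+00,  3.81168095e-01,  1.29828941e+00,  1.19729333e-06,
        1.46358774e+00, -2.15267852e-01]), 'joint_vel': array([ 1.64814064e-03, -7.87303536e-05, -1.23601739e-03,  2.07820048e-03,
       -1.37012631e-03,  1.10061324e-03]), 'joint_torque': array([-2.22408453e-03, -4.48471570e+01, -2.31272650e+01, -4.05768315e-04,
        4.82607196e-03,  1.36876912e-05]), 'tool_pos': array([ 0.20743832, -0.50901299,  0.20471713]), 'ee_rot': array([ 9.81354557e-01,  1.92204855e-01,  1.64701236e-05, -7.26110361e-04]), 'force': array([ 0.23089008, -0.8659805 , -0.22022361]), 'moment': array([-0.04456274, -0.03857271, -0.05112731]), 'grip_width': 0.08554978199028689}
scene 503.8787346440566 503.8787346440566 320.6151877761141 201.66269839880624
[[-0.7636 -0.3904  0.5143 -0.1575]
 [-0.6455  0.481  -0.5932  0.619 ]
 [-0.0158 -0.785  -0.6193  1.1203]
 [ 0.      0.      0.      1.    ]]
side 390.7074610224847 390.7074610224847 315.2160759775235 205.9920761425627
[[ 0.9956 -0.0647  0.0683  0.4483]
 [-0.0941 -0.6629  0.7427 -1.2196]
 [-0.0027 -0.7459 -0.6661  1.1476]
 [ 0.      0.      0.      1.    ]]
wrist 278.52477030667256 278.52477030667256 313.9917367052289 196.22038452888359
[[ 0.3775 -0.8798 -0.289   0.2824]
 [-0.926  -0.359  -0.1165 -0.4792]
 [-0.0013  0.3116 -0.9502  0.3734]
 [ 0.      0.      0.      1.    ]]
```

View pics/scene0.png

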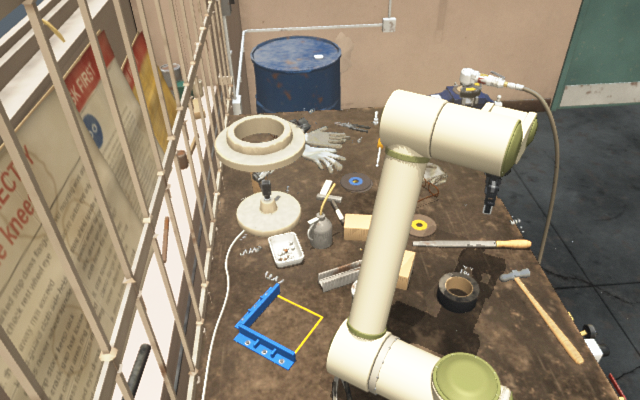

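View pics/side0.png

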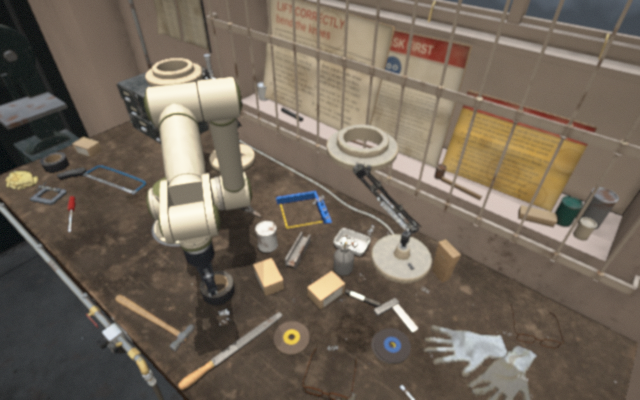

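View pics/wrist0.png

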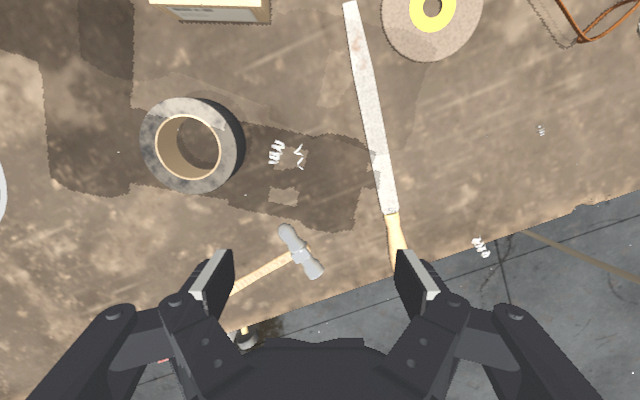

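```bash
cat > h.py <<'E'
from bench import arm
import cv2,numpy as np
def ray(ci,u,v,z):
    P=ci["pose"];d=P[:3,:3]@np.array([(u-ci["cx"])/ci["fx"],(v-ci["cy"])/ci["fy"],1.]);o=P[:3,3]
    return o+d*(z-o[2])/d[2]
def proj(ci,p):
    P=ci["pose"];q=(np.asarray(p)-P[:3,3])@P[:3,:3]
    return np.c_[ci["fx"]*q[...,0]/q[...,2]+ci["cx"],ci["fy"]*q[...,1]/q[...,2]+ci["cy"]]
def rot(a): return np.array([[np.cos(a),-np.sin(a)],[np.sin(a),np.cos(a)]])
def box(x,y,a,w,l,h,z0=0):
    c=np.array([[sx*w/2,sy*l/2] for sx,sy in((-1,-1),(1,-1),(1,1),(-1,1))])@rot(a).T+[x,y]
    return np.r_[np.c_[c,np.full(4,z0)],np.c_[c,np.full(4,z0+h)]]
E
python3 - <<'E'
from h import *
import pickle
out={}
for c,zs in(("side",0),("scene",0)):
    arm.read_camera(c); ci=arm.camera_info(c)
    for t in["stop","channel_mid","carton_1_mid","oil_can","tall_tin","disc"]:
        r=arm.cut_out(c,t)
        for k in r:
            if k["p"]<.25: continue
            m=k["pixels"]; v,u=np.nonzero(m)
            if len(u)==0: continue
            h={"stop":.015,"channel_mid":.03,"carton_1_mid":.04,"oil_can":.06,"tall_tin":.05,"disc":.006}[t]
            p=ray(ci,u.mean(),v.mean(),h)
            print(c,t,round(k["p"],2),k["box"],len(u),np.round(p,3))
            out.setdefault((c,t),[]).append(k)
pickle.dump(out,open("seg0.pkl","wb"))
E
```

```text
side stop 0.97 [277.0, 193.0, 54.2, 34.2] 502 [0.532 0.069 0.015]
side stop 0.64 [286.5, 230.5, 22.1, 37.2] 441 [ 0.475 -0.2    0.015]
side channel_mid 0.8 [286.7, 233.0, 24.1, 36.8] 471 [ 0.473 -0.218  0.03 ]
side carton_1_mid 0.89 [310.0, 268.5, 35.7, 39.3] 892 [ 0.558 -0.416  0.04 ]
side tall_tin 0.87 [252.1, 220.5, 25.6, 29.9] 512 [ 0.356 -0.147  0.05 ]
side disc 0.91 [272.7, 322.9, 35.3, 31.4] 948 [ 0.43  -0.564  0.006]
scene stop 0.81 [234.3, 286.4, 71.0, 84.5] 1784 [0.515 0.09  0.015]
scene channel_mid 0.59 [319.8, 260.9, 42.2, 28.2] 757 [ 0.478 -0.192  0.03 ]
scene carton_1_mid 0.65 [343.5, 212.3, 25.4, 26.7] 683 [ 0.565 -0.389  0.04 ]
scene carton_1_mid 0.42 [233.3, 283.2, 87.5, 90.9] 1845 [0.497 0.099 0.04 ]
scene oil_can 0.94 [307.9, 182.3, 26.4, 68.6] 763 [ 0.635 -0.291  0.06 ]
scene oil_can 0.43 [397.6, 252.9, 15.8, 36.0] 439 [ 0.327 -0.309  0.06 ]
scene disc 0.63 [405.6, 210.6, 27.9, 26.8] 462 [ 0.419 -0.563  0.006]
```

```bash
python3 -m handwheel '[{"delta_pos":[1,1,0.2],"spin":0},{"delta_pos":[1,1,0.2],"spin":0},{"delta_pos":[1,1,0.2],"spin":0},{"delta_pos":[1,1,0.2],"spin":0},{"delta_pos":[1,1,0.2],"spin":0}]'; python3 -m handwheel '[{"delta_pos":[1,1,0],"spin":0},{"delta_pos":[1,1,0],"spin":0},{"delta_pos":[1,1,0],"spin":0},{"delta_pos":[0,0,0],"spin":0},{"delta_pos":[0,0,0],"spin":0}]'
python3 - <<'E'
from h import *
import pickle
print(ray(arm.camera_info("side"),362,148,.41),ray(arm.camera_info("scene"),260,150,.41))
o=arm.observe();ci=arm.camera_info("wrist"); im=arm.read_camera("wrist"); cv2.imwrite("pics/w1.png",im)
out={"ci":ci}
for t in["channel_mid","carton_1_mid"]:
    for k in arm.cut_out("wrist",t):
        print(t,round(k["p"],2),k["box"]); out.setdefault(t,[]).append(k)
pickle.dump(out,open("w1.pkl","wb")); print(o["tool_pos"],o["t"],ci["pose"])
E
```

```text
t: 1.27
tool_pos: [0.3082, -0.4083, 0.2256]
ee_rot: [0.981, 0.192, 0.0, 0.0]
force: [0.8, 0.1, -0.4]
grip_width: 0.0851
t: 1.68
tool_pos: [0.3682, -0.3486, 0.2255]
ee_rot: [0.981, 0.193, 0.0, 0.0]
force: [-0.5, 0.0, 0.1]
grip_width: 0.0858
[ 0.70992113 -0.11813084  0.41      ] [ 0.69743622 -0.12834029  0.41      ]
channel_mid 0.96 [177.1, 1.9, 114.6, 103.7]
carton_1_mid 0.88 [383.8, 1.5, 84.9, 92.3]
[ 0.36816236 -0.34855523  0.22548137] 1.6833 [[ 3.79716915e-01 -8.78978190e-01 -2.88465606e-01  4.42972454e-01]
 [-9.25102725e-01 -3.60745965e-01 -1.18521295e-01 -3.18216668e-01]
 [ 1.14829702e-04  3.11864859e-01 -9.50126464e-01  3.93953834e-01]
 [ 0.00000000e+00  0.00000000e+00  0.00000000e+00  1.00000000e+00]]
```

View pics/w1.png

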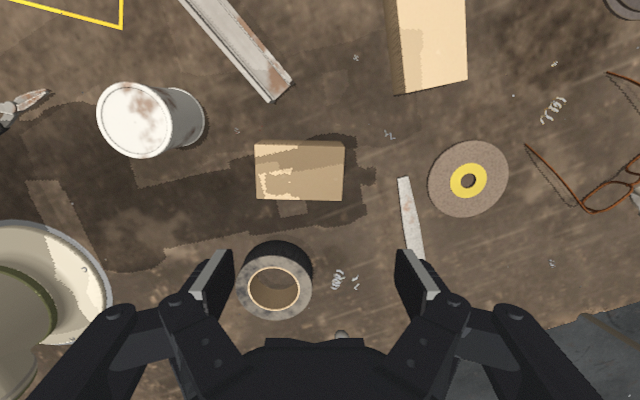

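```bash
python3 -m handwheel '[{"delta_pos":[0.6,1,0],"spin":0},{"delta_pos":[0.6,1,0],"spin":0},{"delta_pos":[0.6,1,0],"spin":0},{"delta_pos":[0.5,1,0],"spin":0},{"delta_pos":[0.5,1,0],"spin":0}]'; python3 -m handwheel '[{"delta_pos":[0.5,1,0],"spin":0},{"delta_pos":[0,0,0],"spin":0},{"delta_pos":[0,0,0],"spin":0}]'
python3 - <<'E'
from h import *
import pickle
o=arm.observe();ci=arm.camera_info("wrist"); im=arm.read_camera("wrist"); cv2.imwrite("pics/w2.png",im)
out={"ci":ci}
for t in["channel_mid","carton_1_mid","stop"]:
    for k in arm.cut_out("wrist",t):
        print(t,round(k["p"],2),k["box"]); out.setdefault(t,[]).append(k)
pickle.dump(out,open("w2.pkl","wb")); print(o["tool_pos"],o["t"])
E
```

```text
t: 2.25
tool_pos: [0.4234, -0.2493, 0.2253]
ee_rot: [0.982, 0.191, -0.0, 0.0]
force: [0.7, -0.1, -0.8]
grip_width: 0.0855
t: 2.5
tool_pos: [0.4334, -0.2296, 0.2254]
ee_rot: [0.981, 0.192, -0.0, 0.0]
force: [-0.3, 0.9, -1.0]
grip_width: 0.0855
channel_mid 0.72 [258.9, 77.7, 98.3, 108.6]
carton_1_mid 0.6 [441.0, 78.4, 84.6, 104.1]
stop 0.82 [43.9, 0.0, 167.5, 115.7]
[ 0.43336495 -0.22957224  0.22535199] 2.5
```

View pics/w2.png

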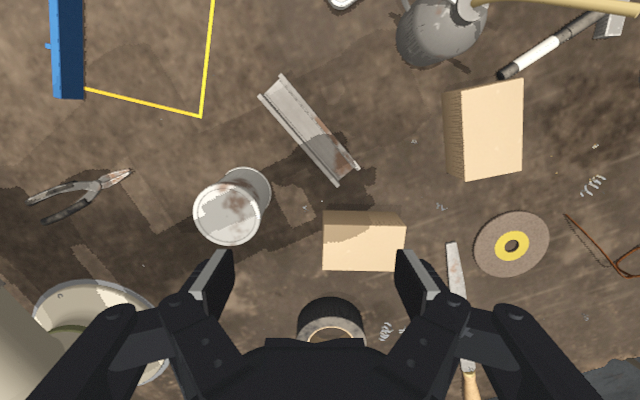

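```bash
cat >> h.py <<'E'
from scipy.optimize import minimize
def sil(ci,b,s=4):
    m=np.zeros((400*s,640*s),np.uint8)
    hull=cv2.convexHull(((proj(ci,b)+.5)*s).astype(np.float32)).astype(np.int32)
    cv2.fillConvexPoly(m,hull,1); return m
def fitmask(obs,x0,dims):
    # obs: list of (ci,mask)
    M=[(ci,cv2.resize(m.astype(np.uint8),None,fx=4,fy=4,interpolation=cv2.INTER_NEAREST)) for ci,m in obs]
    def f(x):
        e=0
        for ci,m in M:
            s=sil(ci,box(x[0],x[1],x[2],*dims)); e+=1-(s&m).sum()/(s|m).sum()
        return e
    best=None
    for a in np.radians([0,30,60,90,120,150]) if x0[2] is None else [x0[2]]:
        r=minimize(f,[x0[0],x0[1],a],method="Nelder-Mead",options=dict(initial_simplex=np.array([x0[0],x0[1],a])+np.array([[0,0,0],[.02,0,0],[0,.02,0],[0,0,.25]]),xatol=2e-5,fatol=1e-5))
        if best is None or r.fun<best.fun: best=r
    return best.x,best.fun/len(obs)
E
python3 - <<'E'
from h import *
import pickle
w1=pickle.load(open("w1.pkl","rb"));w2=pickle.load(open("w2.pkl","rb"))
im=cv2.imread("pics/w2.png")
obs=[(w2["ci"],w2["channel_mid"][0]["pixels"])]
x,e=fitmask(obs,[.475,-.2,None],(.04,.15,.042));print("chan",x,np.degrees(x[2]),e)
obs1=[(w2["ci"],w2["carton_1_mid"][0]["pixels"])]
y,e=fitmask(obs1,[.56,-.4,None],(.07,.11,.055));print("c1",y,np.degrees(y[2]),e)
big=cv2.resize(im,None,fx=4,fy=4,interpolation=cv2.INTER_CUBIC)
for p,d in((x,(.04,.15,.042)),(y,(.07,.11,.055))):
    q=((proj(w2["ci"],box(*p,*d))+.5)*4).astype(int)
    for i in range(4):
        cv2.line(big,tuple(q[i+4]),tuple(q[(i+1)%4+4]),(0,255,0),1);cv2.line(big,tuple(q[i]),tuple(q[(i+1)%4]),(0,0,255),1)
cv2.imwrite("pics/f1.png",big[250:800,960:1760]); cv2.imwrite("pics/f2.png",big[250:800,1600:2300])
cv2.imwrite("pics/f3.png",big[800:1200,1200:1800]);cv2.imwrite("pics/f4.png",big[0:500,150:950])
E
```

```text
chan [ 0.47384957 -0.20934165  2.67458254] 153.2422916304311 0.09116913710553287
c1 [ 0.55921966 -0.40696593 -0.97539347] -55.88592932473614 0.021248016655892932
```

View pics/f1.png

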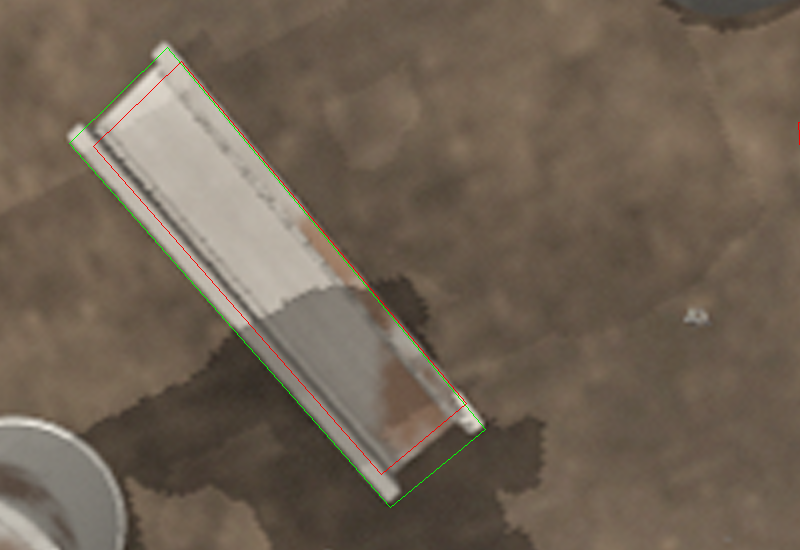

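View pics/f2.png

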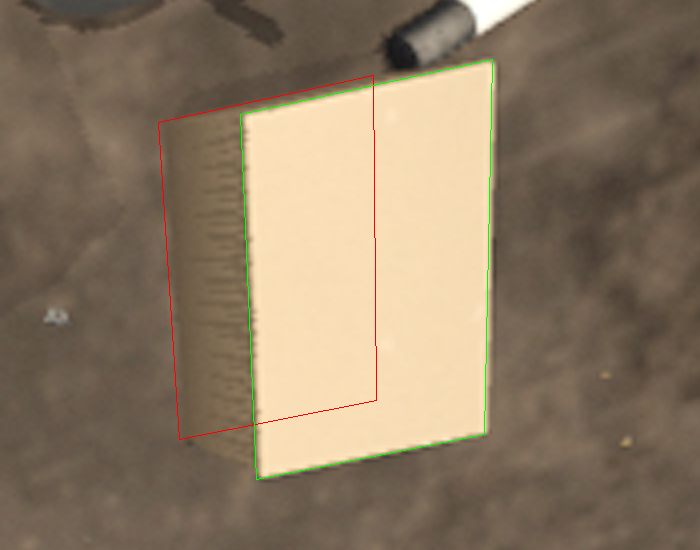

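View pics/f3.png

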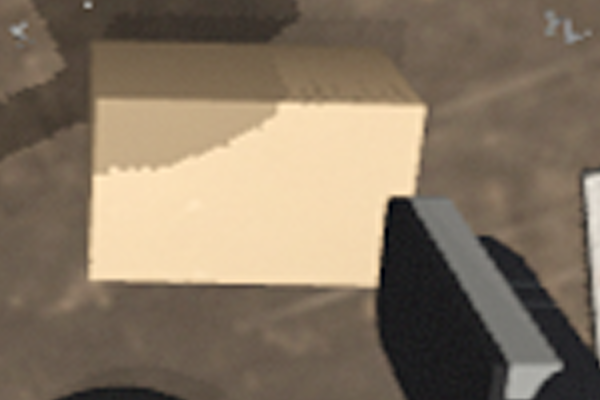

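View pics/f4.png

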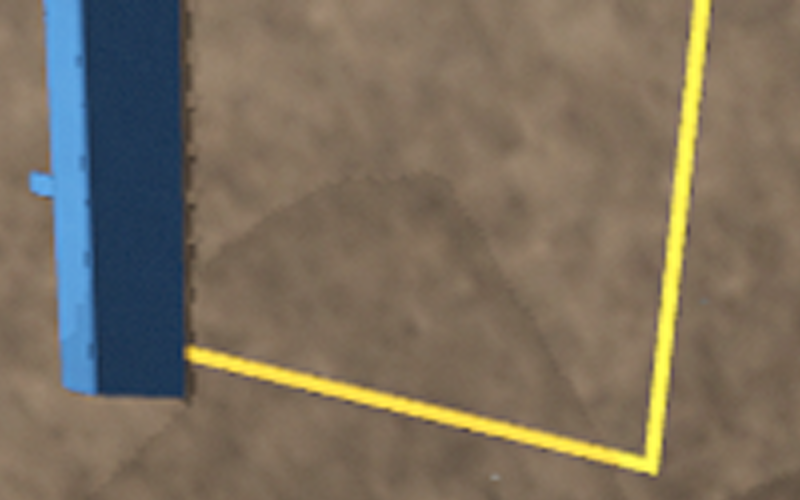

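```bash
python3 -m handwheel '[{"delta_pos":[0,1,0],"spin":0},{"delta_pos":[0,1,0],"spin":0},{"delta_pos":[0,1,0],"spin":0},{"delta_pos":[0,1,0],"spin":0},{"delta_pos":[0,1,0],"spin":0}]'; python3 -m handwheel '[{"delta_pos":[0,1,0],"spin":0},{"delta_pos":[0,1,0],"spin":0},{"delta_pos":[0,0,0],"spin":0},{"delta_pos":[0,0,0],"spin":0}]'
python3 - <<'E'
from h import *
import pickle
o=arm.observe();ci=arm.camera_info("wrist"); im=arm.read_camera("wrist"); cv2.imwrite("pics/w3.png",im)
out={"ci":ci}
for t in["channel_mid","carton_1_mid","stop"]:
    for k in arm.cut_out("wrist",t):
        print(t,round(k["p"],2),k["box"]); out.setdefault(t,[]).append(k)
pickle.dump(out,open("w3.pkl","wb")); print(o["tool_pos"],o["t"])
E
```

```text
t: 3.12
tool_pos: [0.4332, -0.1293, 0.2253]
ee_rot: [0.982, 0.191, -0.0, 0.0]
force: [0.1, -0.4, 0.7]
grip_width: 0.0855
t: 3.45
tool_pos: [0.4334, -0.0896, 0.2254]
ee_rot: [0.981, 0.192, 0.0, 0.0]
force: [-0.2, 0.2, 0.5]
grip_width: 0.0856
channel_mid 0.94 [360.1, 122.8, 95.5, 104.4]
carton_1_mid 0.94 [525.0, 122.5, 94.3, 96.0]
carton_1_mid 0.38 [488.8, 34.2, 151.2, 78.2]
stop 0.65 [157.4, 0.0, 184.3, 158.0]
[ 0.43342967 -0.08955455  0.2254348 ] 3.45
```

View pics/w3.png

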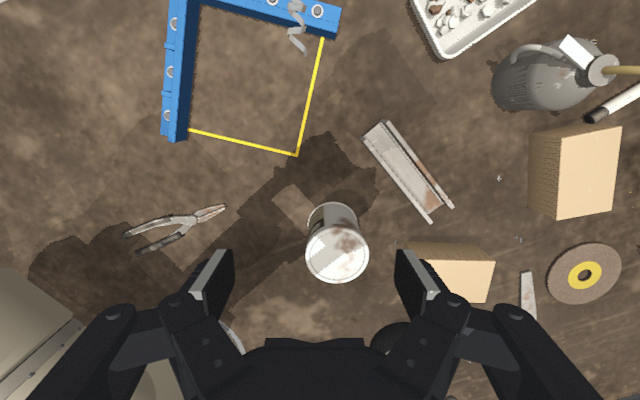

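Run:
```python
from h import *
import pickle
w3=pickle.load(open("w3.pkl","rb"));w2=pickle.load(open("w2.pkl","rb"))
for w in (w2,w3):
    x,e=fitmask([(w["ci"],w["channel_mid"][0]["pixels"])],[.474,-.209,2.67],(.04,.15,.042));print(x,np.degrees(x[2]),e)
    x,e=fitmask([(w["ci"],w["carton_1_mid"][0]["pixels"])],[.559,-.407,-.975],(.07,.11,.055));print(x,np.degrees(x[2]),e)
im=cv2.imread("pics/w3.png")
cv2.imwrite("pics/s1.png",cv2.resize(im[0:150,155:355],None,fx=4,fy=4,interpolation=cv2.INTER_CUBIC))
```

```text
[ 0.47358014 -0.20905804  2.67394859] 153.2059688786082 0.09218534944181067
[ 0.55935622 -0.40714858 -0.97672884] -55.9624404158086 0.022914572864321636
[ 0.47400861 -0.20882034  2.67337138] 153.17289713390096 0.09970044282365198
[ 0.55947745 -0.40731585 -0.98464084] -56.41576450582418 0.02508451287015856
```

View pics/s1.png

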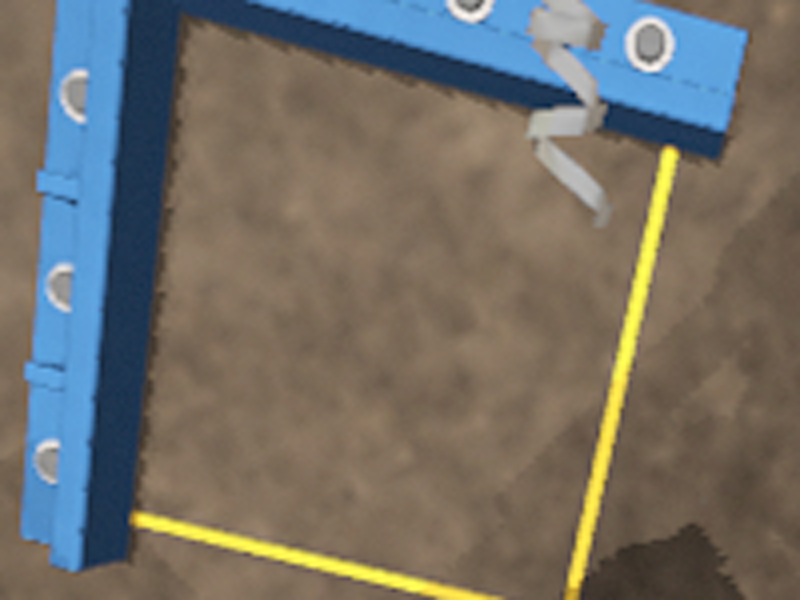

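```bash
python3 - <<'E'
from h import *
import pickle
ci=pickle.load(open("w3.pkl","rb"))["ci"]
def R(u,v,z=0): return ray(ci,155+u/4-.375,v/4-.375,z)[:2]
A=R(182,15);L=R(132,560);F=R(718,160)
for n,p in(("A",A),("L",L),("F",F)):print(n,p)
print(np.linalg.norm(A-L),np.linalg.norm(F-A), np.degrees(np.arctan2(*(A-L)[::-1])),np.degrees(np.arctan2(*(A-F)[::-1])))
Y1=R(134,518);Y2=R(671,152);print(np.linalg.norm(Y1-A),np.linalg.norm(Y2-A))
sc=arm.camera_info("scene")
print("swarf",ray(sc,273,275,0),ray(sc,273,275,.036),R(565,90),R(565,90,.036),R(565,90,.1))
E
python3 - <<'E'
import cv2
im=cv2.imread("pics/scene0.png");cv2.imwrite("pics/s2.png",cv2.resize(im[250:390,220:360],None,fx=4,fy=4,interpolation=cv2.INTER_CUBIC))
E
```

```text
A [0.56438353 0.1126224 ]
L [0.39897383 0.08637333]
F [ 0.58998923 -0.05343723]
0.16747949852642444 0.16802217433660321 9.017145611871147 98.76572940282149
0.15294849828610055 0.15312605160080883
swarf [ 0.65309415 -0.08836385  0.        ] [ 0.62704728 -0.0656327   0.036     ] [ 0.58974695 -0.00203244] [ 0.58230265 -0.0072708 ] [ 0.56906834 -0.01658344]
```

View pics/s2.png

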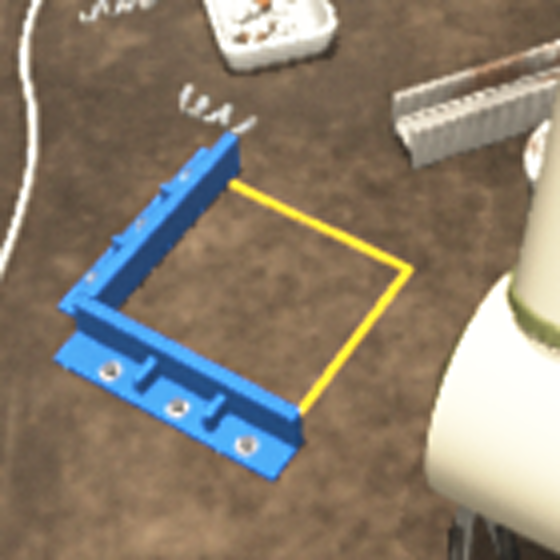

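Run:
```python
from h import *
im=arm.read_camera("scene");cv2.imwrite("pics/s3.png",cv2.resize(im[240:380,210:410],None,fx=4,fy=4,interpolation=cv2.INTER_CUBIC))
im=arm.read_camera("side");cv2.imwrite("pics/s4.png",cv2.resize(im[120:260,240:440],None,fx=4,fy=4,interpolation=cv2.INTER_CUBIC))
im=cv2.imread("pics/w3.png");cv2.imwrite("pics/s5.png",cv2.resize(im[0:60,260:360],None,fx=8,fy=8,interpolation=cv2.INTER_CUBIC))
```

```text
(no output)
```

View pics/s3.png

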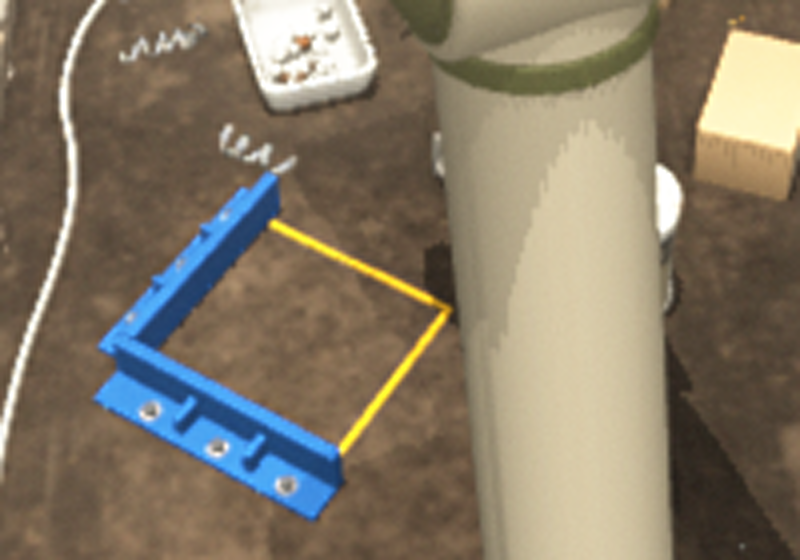

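View pics/s4.png

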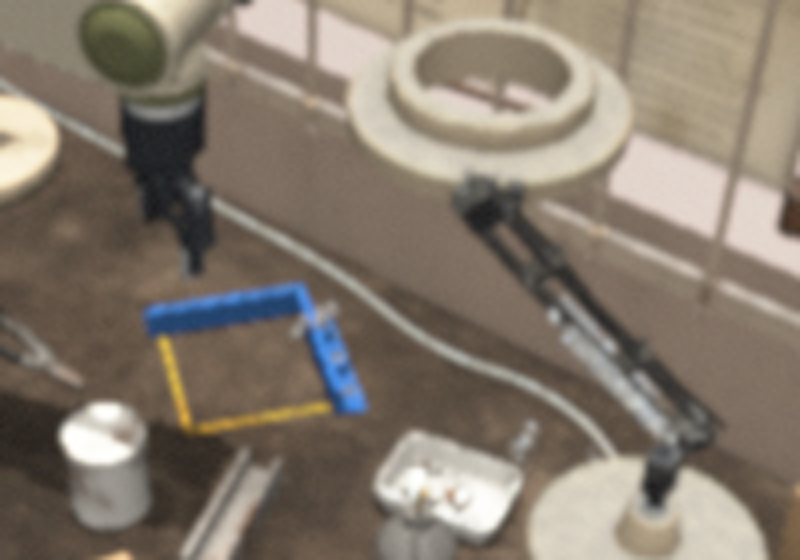

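View pics/s5.png

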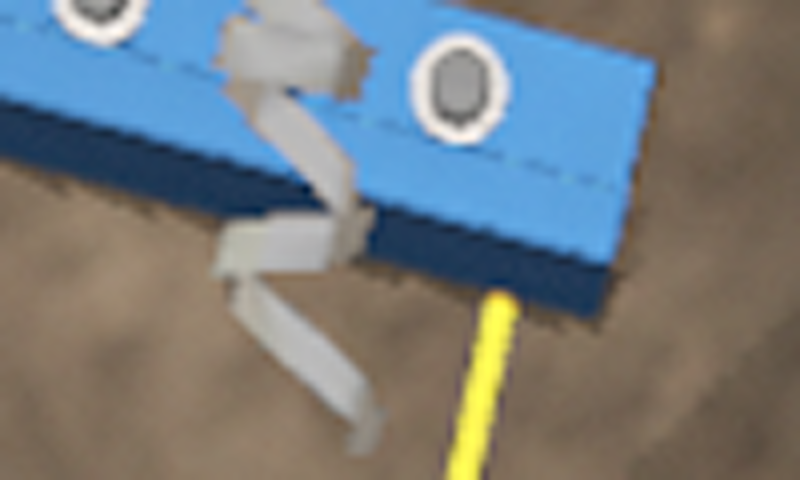

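Run:
```python
from h import *
import pickle
w=pickle.load(open("w3.pkl","rb"))["ci"]
for z in(.05,.1,.15,.2,.25,.3): print(z,ray(arm.camera_info("scene"),274.5,277.5,z)[:2],ray(arm.camera_info("side"),319,200,z)[:2],ray(w,297,22,z)[:2])
```

```text
0.05 [ 0.60664792 -0.05249703] [0.58064373 0.04113755] [ 0.57997615 -0.01038877]
0.1 [ 0.57095146 -0.02112667] [ 0.57461275 -0.01629668] [ 0.5695542  -0.01750715]
0.15 [0.53525501 0.01024369] [ 0.56858178 -0.07373091] [ 0.55913226 -0.02462553]
0.2 [0.49955855 0.04161405] [ 0.5625508  -0.13116514] [ 0.54871031 -0.03174391]
0.25 [0.4638621  0.07298441] [ 0.55651982 -0.18859937] [ 0.53828836 -0.03886229]
0.3 [0.42816564 0.10435477] [ 0.55048884 -0.2460336 ] [ 0.52786642 -0.04598067]
```

```bash
python3 -m handwheel '[{"delta_pos":[0.35,-1,-0.5],"spin":0.114},{"delta_pos":[0.35,-1,-0.5],"spin":0.114},{"delta_pos":[0.35,-1,-0.5],"spin":0.114},{"delta_pos":[0.35,-1,-0.5],"spin":0.114},{"delta_pos":[0.35,-1,-0.5],"spin":0.114}]'  -0.6 40; python3 -m handwheel '[{"delta_pos":[0.28,-0.98,-0.5],"spin":0.114},{"delta_pos":[0,0,0],"spin":0},{"delta_pos":[0,0,0],"spin":0}]'
python3 - <<'E'
from h import *
import pickle
o=arm.observe();ci=arm.camera_info("wrist"); im=arm.read_camera("wrist"); 
b=box(.474,-.209,2.6735,.04,.15,.042)
q=(proj(ci,b)).astype(int); 
for i in range(4): cv2.line(im,tuple(q[i+4]),tuple(q[(i+1)%4+4]),(0,255,0),1)
cv2.imwrite("pics/w4.png",im)
print(o["tool_pos"],o["ee_rot"],o["t"])
E
```

```text
t: 4.17
tool_pos: [0.4686, -0.1908, 0.1747]
ee_rot: [0.88, 0.475, -0.0, -0.0]
force: [0.0, 0.2, -0.8]
grip_width: 0.0684
t: 4.42
tool_pos: [0.4738, -0.2097, 0.1646]
ee_rot: [0.853, 0.522, -0.0, -0.001]
force: [-0.7, 0.8, -0.0]
grip_width: 0.0682
[ 0.47377045 -0.2096606   0.16461898] [ 8.52642874e-01  5.22493445e-01 -2.80581251e-04 -8.05993152e-04] 4.4167
```

View pics/w4.png

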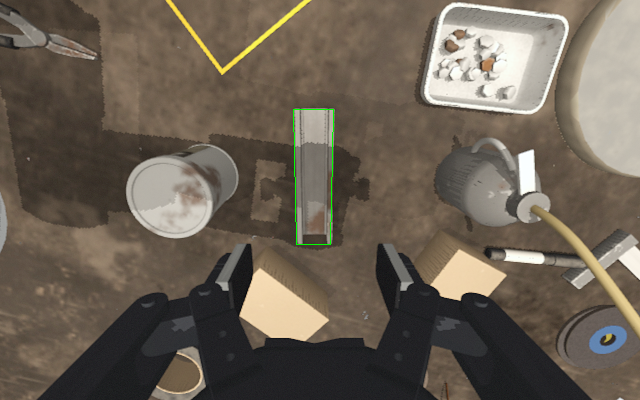

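```bash
D='x'; python3 -m handwheel '[{"delta_pos":[0,0,-0.95],"spin":0},{"delta_pos":[0,0,-0.95],"spin":0},{"delta_pos":[0,0,-0.95],"spin":0},{"delta_pos":[0,0,-0.95],"spin":0},{"delta_pos":[0,0,-0.95],"spin":0}]'; python3 -m handwheel '[{"delta_pos":[0,0,-0.95],"spin":0},{"delta_pos":[0,0,-0.95],"spin":0},{"delta_pos":[0,0,-0.95],"spin":0},{"delta_pos":[0,0,0],"spin":0},{"delta_pos":[0,0,0],"spin":0}]';  python3 -m handwheel '[{"delta_pos":[0,0,0],"spin":0},{"delta_pos":[0,0,0],"spin":0},{"delta_pos":[0,0,0],"spin":0},{"delta_pos":[0,0,0],"spin":0},{"delta_pos":[0,0,0],"spin":0}]' 1 40
```

```text
t: 4.88
tool_pos: [0.4742, -0.2082, 0.0704]
ee_rot: [0.852, 0.523, 0.0, 0.001]
force: [0.4, -0.3, 0.4]
grip_width: 0.0683
t: 5.3
tool_pos: [0.474, -0.2084, 0.0138]
ee_rot: [0.852, 0.524, -0.0, -0.0]
force: [-0.3, 0.8, -0.4]
grip_width: 0.0682
t: 5.72
tool_pos: [0.4722, -0.2077, 0.0146]
ee_rot: [0.852, 0.524, -0.001, -0.002]
force: [-9.9, 4.8, 12.7]
grip_width: 0.0075
```

Run:
```python
from h import *
print(arm.observe()["grip_width"])
im=arm.read_camera("wrist");cv2.imwrite("pics/w5.png",im)
im=arm.read_camera("side");cv2.imwrite("pics/d5.png",cv2.resize(im[180:320,200:400],None,fx=4,fy=4,interpolation=cv2.INTER_CUBIC))
```

```text
0.007529277570047598
```

View pics/w5.png

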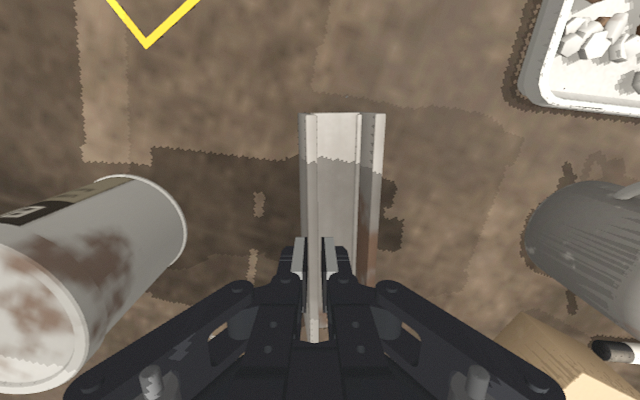

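View pics/d5.png

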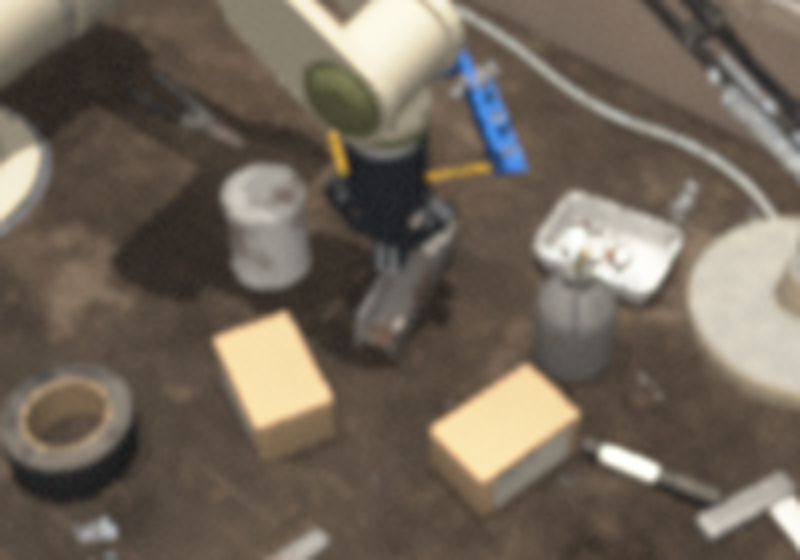

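Run:
```python
from h import *
im=cv2.imread("pics/w5.png");cv2.imwrite("pics/w5z.png",cv2.resize(im[90:350,220:460],None,fx=2.3,fy=2.3,interpolation=cv2.INTER_CUBIC))
```

```text
(no output)
```

View pics/w5z.png

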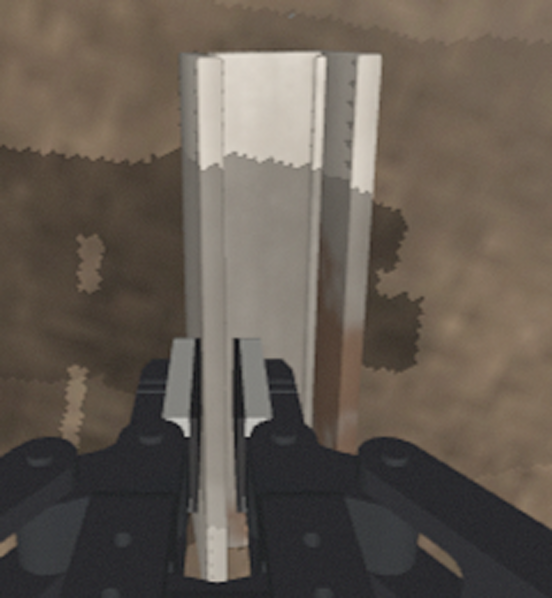

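```bash
python3 -m handwheel '[{"delta_pos":[0,0,0],"spin":0},{"delta_pos":[0,0,0],"spin":0},{"delta_pos":[0,0,0.3],"spin":0},{"delta_pos":[0,0,0.8],"spin":0},{"delta_pos":[0,0,1],"spin":0}]' 0.67;  python3 -m handwheel '[{"delta_pos":[0,0,1],"spin":0},{"delta_pos":[0,0,1],"spin":0},{"delta_pos":[0,0,1],"spin":0},{"delta_pos":[0,0,0.5],"spin":0},{"delta_pos":[0,0,0],"spin":0}]' -0.6
cat >> h.py <<'E'
def look(name,x=None,dims=None,cam="wrist"):
    o=arm.observe();ci=arm.camera_info(cam); im=arm.read_camera(cam); raw=im.copy()
    if x is not None:
        q=proj(ci,box(*x,*dims)).astype(int)
        for i in range(4): cv2.line(im,tuple(q[i+4]),tuple(q[(i+1)%4+4]),(0,255,0),1)
    cv2.imwrite(f"pics/{name}.png",im); return o,ci,raw
E
python3 - <<'E'
from h import *
o,ci,im=look("w6")
r=arm.cut_out("wrist","channel_mid")
for k in r:print(k["p"],k["box"])
x,e=fitmask([(ci,r[0]["pixels"])],[.482,-.216,2.67],(.04,.15,.042));print(x,np.degrees(x[2]),e,o["tool_pos"],o["t"])
E
```

```text
t: 6.23
tool_pos: [0.4739, -0.2089, 0.0556]
ee_rot: [0.852, 0.524, -0.0, -0.001]
force: [-0.1, 0.1, 0.1]
grip_width: 0.0139
t: 6.65
tool_pos: [0.4754, -0.2098, 0.1283]
ee_rot: [0.852, 0.524, 0.001, 0.003]
force: [0.2, 0.0, -0.2]
grip_width: 0.0679
0.71 [299.5, 110.9, 49.3, 149.8]
[ 0.48539851 -0.21326518  2.67216824] 153.103962041508 0.0696501947679784 [ 0.47535951 -0.20981097  0.12826012] 6.65
```

View pics/w6.png

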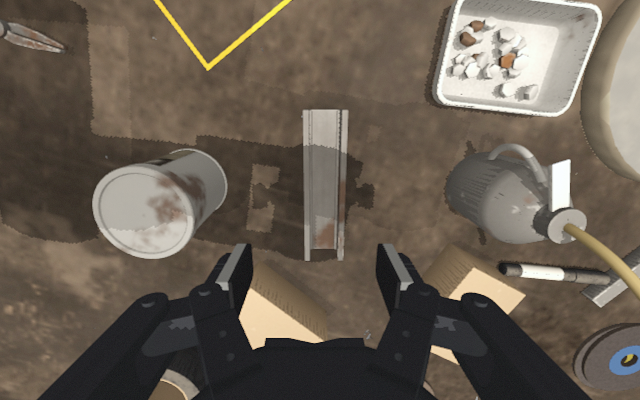

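```bash
python3 -m handwheel '[{"delta_pos":[0.5,-0.2,-1],"spin":0},{"delta_pos":[0,0,-1],"spin":0},{"delta_pos":[0,0,-1],"spin":0},{"delta_pos":[0,0,-1],"spin":0},{"delta_pos":[0,0,-1],"spin":0}]'; python3 -m handwheel '[{"delta_pos":[0,0,-0.85],"spin":0},{"delta_pos":[0,0,0],"spin":0},{"delta_pos":[0,0,0],"spin":0},{"delta_pos":[0,0,0],"spin":0},{"delta_pos":[0,0,0],"spin":0}]' -0.1 20
python3 - <<'E'
from h import *
look("w7")
E
```

```text
t: 7.17
tool_pos: [0.4836, -0.2126, 0.0234]
ee_rot: [0.852, 0.524, -0.0, -0.001]
force: [0.9, -1.4, -0.5]
grip_width: 0.0685
t: 7.58
tool_pos: [0.4845, -0.2133, 0.0092]
ee_rot: [0.852, 0.524, 0.0, 0.001]
force: [-0.2, 0.2, -0.6]
grip_width: 0.0471
```

View pics/w7.png

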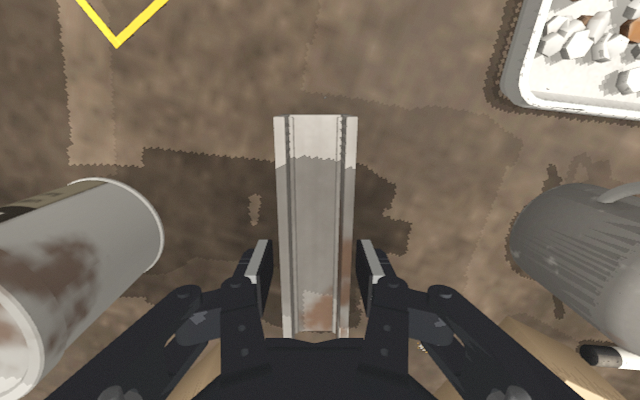

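```bash
python3 -m handwheel '[{"delta_pos":[0,0,0],"spin":0},{"delta_pos":[0,0,0],"spin":0},{"delta_pos":[0,0,0],"spin":0}]' 0.12 20
python3 -m handwheel '[{"delta_pos":[0,0,0],"spin":0},{"delta_pos":[0,0,0],"spin":0}]' 0.2 30
```

```text
t: 7.88
tool_pos: [0.4846, -0.2134, 0.0093]
ee_rot: [0.852, 0.524, 0.0, 0.001]
force: [-0.1, -0.0, 7.2]
grip_width: 0.0392
t: 8.05
tool_pos: [0.4846, -0.2134, 0.0094]
ee_rot: [0.852, 0.524, 0.0, 0.001]
force: [-1.0, -0.7, 7.6]
grip_width: 0.0387
```

```bash
python3 -m handwheel '[{"delta_pos":[0,0,0.3],"spin":0},{"delta_pos":[0,0,0.7],"spin":0},{"delta_pos":[0,0,0.5],"spin":0},{"delta_pos":[0,0,0],"spin":0}]' 0.3 40
python3 - <<'E'
from h import *
look("w8")
E
```

```text
t: 8.38
tool_pos: [0.4847, -0.2133, 0.04]
ee_rot: [0.852, 0.524, 0.001, 0.001]
force: [0.0, -0.6, -4.7]
grip_width: 0.0383
```

View pics/w8.png

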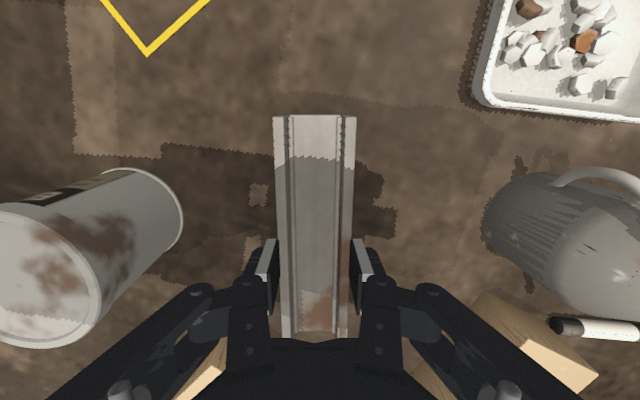

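```bash
python3 -m handwheel '[{"delta_pos":[0,0.5,1],"spin":0},{"delta_pos":[0,0.9,1],"spin":0},{"delta_pos":[0,0.95,1],"spin":-0.05},{"delta_pos":[0,0.95,0.8],"spin":-0.07},{"delta_pos":[0,0.95,0],"spin":-0.07}]' 0.3 40
python3 -m handwheel '[{"delta_pos":[0,0.95,0],"spin":-0.08},{"delta_pos":[-0.1,0.95,0],"spin":-0.08},{"delta_pos":[-0.1,0.95,0],"spin":-0.08},{"delta_pos":[-0.1,0.95,0],"spin":-0.08},{"delta_pos":[-0.1,0.95,0],"spin":-0.08}]'
python3 -m handwheel '[{"delta_pos":[-0.1,0.95,0],"spin":-0.08},{"delta_pos":[-0.07,0.95,0],"spin":-0.08},{"delta_pos":[0,0.95,0],"spin":-0.08},{"delta_pos":[0,0.95,-0.5],"spin":-0.075},{"delta_pos":[0,0.25,-1],"spin":0}]'
python3 -m handwheel '[{"delta_pos":[0,0,-1],"spin":0},{"delta_pos":[0,0,-1],"spin":0},{"delta_pos":[0,0,0],"spin":0},{"delta_pos":[0,0,0],"spin":0}]'
python3 - <<'E'
from h import *
o,ci,im=look("w9",[.4733,.0477,np.radians(98.9)],(.04,.15,.042)); print(o["tool_pos"],np.degrees(2*np.arctan2(o["ee_rot"][1],o["ee_rot"][0])))
E
```

```text
t: 8.85
tool_pos: [0.4849, -0.1276, 0.1165]
ee_rot: [0.9, 0.435, 0.001, 0.002]
force: [0.7, 0.2, -5.3]
grip_width: 0.0384
t: 9.27
tool_pos: [0.4753, -0.0319, 0.1135]
ee_rot: [0.971, 0.238, -0.001, -0.0]
force: [0.7, 0.3, -5.9]
grip_width: 0.0381
t: 9.68
tool_pos: [0.4731, 0.0502, 0.0849]
ee_rot: [0.997, 0.076, 0.002, -0.0]
force: [0.2, 0.3, -5.1]
grip_width: 0.0384
t: 10.02
tool_pos: [0.4719, 0.0481, 0.0437]
ee_rot: [0.997, 0.078, -0.001, -0.0]
force: [-0.1, -0.7, -4.9]
grip_width: 0.0382
[0.47193389 0.04813443 0.04366526] 8.898497690953015
```

View pics/w9.png

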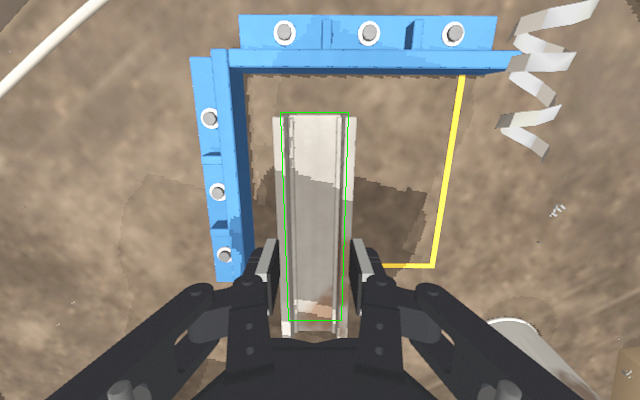

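```bash
python3 -m handwheel '[{"delta_pos":[0,0,-1],"spin":0},{"delta_pos":[0,0,-0.6],"spin":0},{"delta_pos":[0,0,-0.1],"spin":0},{"delta_pos":[0.5,0.08,0],"spin":0},{"delta_pos":[0,0,0],"spin":0}]'
python3 -m handwheel '[{"delta_pos":[0.3,0.05,0],"spin":0},{"delta_pos":[0,0,0],"spin":0}]'
python3 - <<'E'
from h import *
o,ci,im=look("w10"); print(o["tool_pos"],o["force"]);cv2.imwrite("pics/w10z.png",cv2.resize(im[0:200,170:430],None,fx=3,fy=3,interpolation=cv2.INTER_CUBIC))
E
```

```text
t: 10.48
tool_pos: [0.4849, 0.0494, 0.0117]
ee_rot: [0.997, 0.078, 0.002, 0.0]
force: [1.7, -0.6, -5.0]
grip_width: 0.0383
t: 10.65
tool_pos: [0.49, 0.0506, 0.0113]
ee_rot: [0.997, 0.078, 0.001, 0.0]
force: [0.5, -0.7, -5.4]
grip_width: 0.038
[0.49001673 0.05056062 0.01126251] [ 0.54172675 -0.67130307 -5.35487156]
```

View pics/w10z.png

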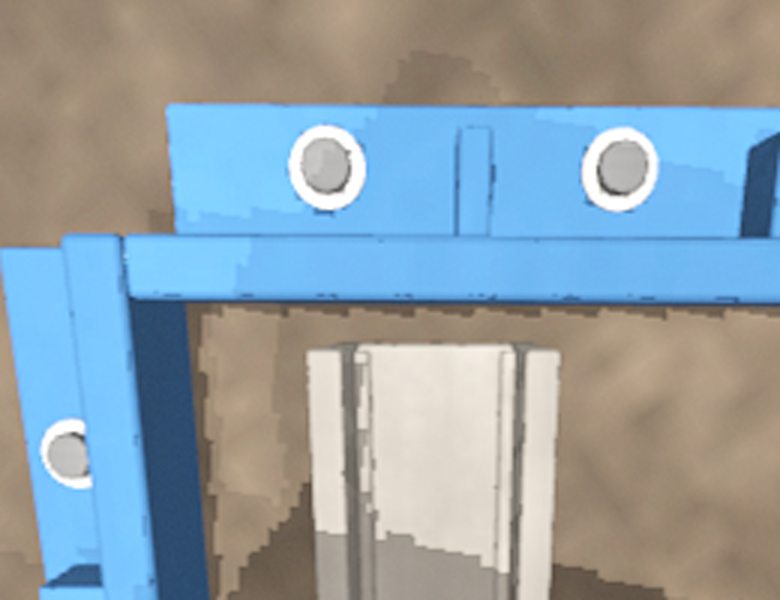

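```bash
python3 -m handwheel '[{"delta_pos":[0.1,0.015,-0.12],"spin":0},{"delta_pos":[0.15,0.024,0],"spin":0},{"delta_pos":[0,0,0],"spin":0}]'
python3 -m handwheel '[{"delta_pos":[0.1,0.016,0],"spin":0},{"delta_pos":[0,0,0],"spin":0}]'
python3 -m handwheel '[{"delta_pos":[0.1,0.016,0],"spin":0},{"delta_pos":[0,0,0],"spin":0}]'
```

```text
t: 10.95
tool_pos: [0.4922, 0.051, 0.0091]
ee_rot: [0.997, 0.078, -0.002, 0.0]
force: [-11.2, -3.0, 15.4]
grip_width: 0.0383
t: 11.12
tool_pos: [0.4935, 0.0515, 0.0091]
ee_rot: [0.997, 0.078, -0.002, 0.0]
force: [-13.6, -4.3, 17.4]
grip_width: 0.0383
t: 11.28
tool_pos: [0.4953, 0.0519, 0.0091]
ee_rot: [0.997, 0.078, -0.002, 0.0]
force: [-13.8, -2.8, 18.1]
grip_width: 0.0383
```

```bash
python3 -m handwheel '[{"delta_pos":[0.05,0.008,0.05],"spin":0},{"delta_pos":[0,0,0],"spin":0}]'
python3 -m handwheel '[{"delta_pos":[0.1,0.016,0],"spin":0},{"delta_pos":[0,0,0],"spin":0}]'
python3 -m handwheel '[{"delta_pos":[0.1,0.016,0],"spin":0},{"delta_pos":[0,0,0],"spin":0}]'
```

```text
t: 11.45
tool_pos: [0.4971, 0.0522, 0.0092]
ee_rot: [0.997, 0.078, -0.001, -0.0]
force: [-6.8, -1.4, 5.5]
grip_width: 0.0385
t: 11.62
tool_pos: [0.4971, 0.0523, 0.0091]
ee_rot: [0.997, 0.078, -0.004, 0.0]
force: [-15.8, -5.1, 11.1]
grip_width: 0.0387
t: 11.78
tool_pos: [0.497, 0.0524, 0.0091]
ee_rot: [0.997, 0.078, -0.006, 0.0]
force: [-24.6, -7.6, 17.9]
grip_width: 0.0383
```

```bash
python3 -m handwheel '[{"delta_pos":[-0.15,-0.023,0.02],"spin":0},{"delta_pos":[0,0,0],"spin":0},{"delta_pos":[0,0,0],"spin":0},{"delta_pos":[0,0,0],"spin":0}]' -0.3
python3 -m handwheel '[{"delta_pos":[0,0,1],"spin":0},{"delta_pos":[0,0,1],"spin":0},{"delta_pos":[0,0,1],"spin":0},{"delta_pos":[0.17,-1,0.5],"spin":0},{"delta_pos":[0.18,-1,0],"spin":0}]'
python3 -m handwheel '[{"delta_pos":[0,-0.25,0],"spin":0},{"delta_pos":[0,0,-0.5],"spin":0}]' 1 40
python3 - <<'E'
from h import *
o,ci,im=look("w11"); print(o["tool_pos"],o["force"])
E
```

```text
t: 12.12
tool_pos: [0.5004, 0.0524, 0.0096]
ee_rot: [0.997, 0.078, 0.001, 0.0]
force: [-0.4, 0.6, 0.4]
grip_width: 0.0557
t: 12.53
tool_pos: [0.5083, 0.0123, 0.0818]
ee_rot: [0.997, 0.079, 0.003, 0.001]
force: [-0.5, 0.9, -0.2]
grip_width: 0.0554
t: 12.7
tool_pos: [0.5081, 0.0061, 0.0706]
ee_rot: [0.997, 0.077, 0.002, 0.001]
force: [0.4, 0.1, 0.0]
grip_width: 0.0324
[0.50805673 0.00613936 0.07055348] [0.40046306 0.14458953 0.04422385]
```

View pics/w11.png

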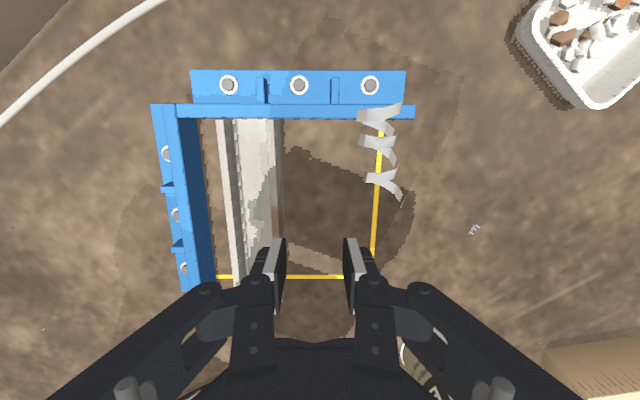

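```bash
python3 -m handwheel '[{"delta_pos":[0,0,-1],"spin":0},{"delta_pos":[0,0,-1],"spin":0},{"delta_pos":[0,0,-0.9],"spin":0},{"delta_pos":[0,0,0],"spin":0},{"delta_pos":[-0.08,0.5,0],"spin":0}]'
python3 -m handwheel '[{"delta_pos":[-0.04,0.25,0],"spin":0},{"delta_pos":[-0.05,0.3,0],"spin":0},{"delta_pos":[-0.05,0.3,0],"spin":0},{"delta_pos":[-0.05,0.3,0],"spin":0},{"delta_pos":[0,0,0],"spin":0}]'
```

```text
t: 13.17
tool_pos: [0.5051, 0.0171, 0.011]
ee_rot: [0.997, 0.077, -0.001, -0.0]
force: [1.1, -0.7, 1.5]
grip_width: -0.0
t: 13.58
tool_pos: [0.503, 0.0371, 0.015]
ee_rot: [0.997, 0.079, 0.002, 0.005]
force: [-8.5, -26.7, 27.3]
grip_width: 0.0
```

Run:
```python
from h import *
o,ci,im=look("w12"); d=o["tool_pos"][:2]-[.5644,.1126]; print(d@rot(np.radians(8.9)),o["force"])
```

```text
[-0.07237202 -0.06512288] [ -8.52969412 -26.72208145  27.27731196]
```

View pics/w12.png

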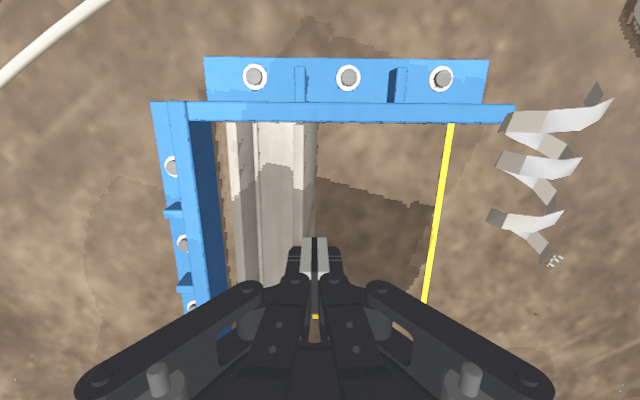

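```bash
python3 -m handwheel '[{"delta_pos":[0.05,-0.3,0],"spin":0},{"delta_pos":[0,0,1],"spin":0},{"delta_pos":[0,0,1],"spin":0},{"delta_pos":[0,0,1],"spin":0},{"delta_pos":[-0.5,0,0],"spin":0}]' 0.67
python3 -m handwheel '[{"delta_pos":[-0.5,0,0],"spin":0},{"delta_pos":[0,0,0],"spin":0}]'
cat >> h.py <<'E'
C=np.array([.5644,.1126]);YAW=np.radians(8.9)
def tostop(p): return (np.asarray(p)[:2]-C)@rot(YAW)
def toworld(s): return np.asarray(s)@rot(YAW).T+C
def overlay(im,ci,name,boxes,crop=None,s=1):
    big=cv2.resize(im,None,fx=s,fy=s,interpolation=cv2.INTER_CUBIC)
    def L(pts,col):
        q=((proj(ci,pts)+.5)*s).astype(int)
        for i in range(len(q)-1): cv2.line(big,tuple(q[i]),tuple(q[i+1]),col,1)
    w=lambda a,z:np.r_[toworld(a),z]
    L(np.array([w((-.168,0),0),w((0,0),0),w((0,-.168),0)]),(0,0,255))
    L(np.array([w((-.168,0),.036),w((0,0),.036),w((0,-.168),.036)]),(0,255,255))
    for x,d in boxes:
        b=box(*x,*d);L(b[[4,5,6,7,4]],(0,255,0));
    if crop: u0,v0,u1,v1=crop;big=big[v0*s:v1*s,u0*s:u1*s]
    cv2.imwrite(f"pics/{name}.png",big)
E
python3 - <<'E'
from h import *
o,ci,im=look("w13")
r=arm.cut_out("wrist","channel_mid")
for k in r:print(k["p"],k["box"])
x,e=fitmask([(ci,r[0]["pixels"])],[*toworld((-.075,-.03)),np.radians(98.9)],(.04,.15,.042));print(x,tostop(x),np.degrees(x[2]),e,tostop(o["tool_pos"]))
overlay(im,ci,"w13o",[(x,(.04,.15,.042))],(150,0,460,290),2)
E
```

```text
t: 14.05
tool_pos: [0.4953, 0.0346, 0.0755]
ee_rot: [0.997, 0.078, 0.004, 0.001]
force: [-0.7, 0.4, -0.1]
grip_width: 0.014
t: 14.22
tool_pos: [0.481, 0.0352, 0.0723]
ee_rot: [0.997, 0.078, 0.0, -0.0]
force: [-0.2, 0.8, -0.6]
grip_width: 0.0144
0.65 [259.8, 85.3, 60.5, 195.4]
[0.49641648 0.05524535 1.70815815] [-0.07603835 -0.04614634] 97.87025260290729 0.13911691873075538 [-0.09439052 -0.06355285]
```

View pics/w13o.png

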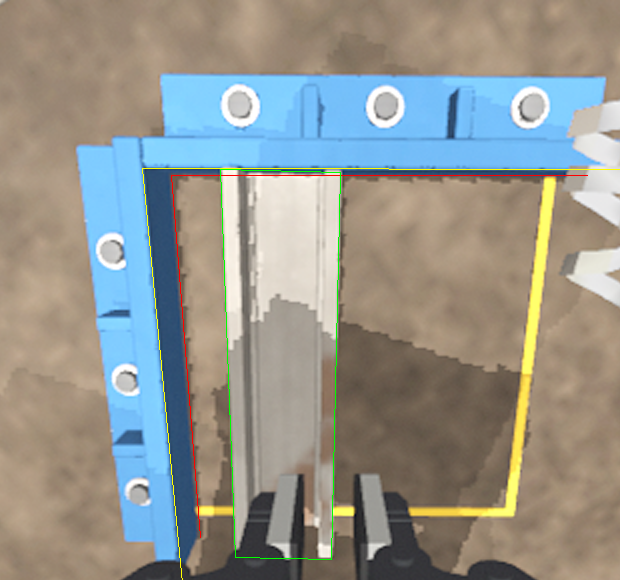

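Run:
```python
from h import *
im=cv2.imread("pics/w12.png");cv2.imwrite("pics/w12z.png",cv2.resize(im[90:350,180:420],None,fx=2.3,fy=2.3,interpolation=cv2.INTER_CUBIC))
```

```text
(no output)
```

View pics/w12z.png

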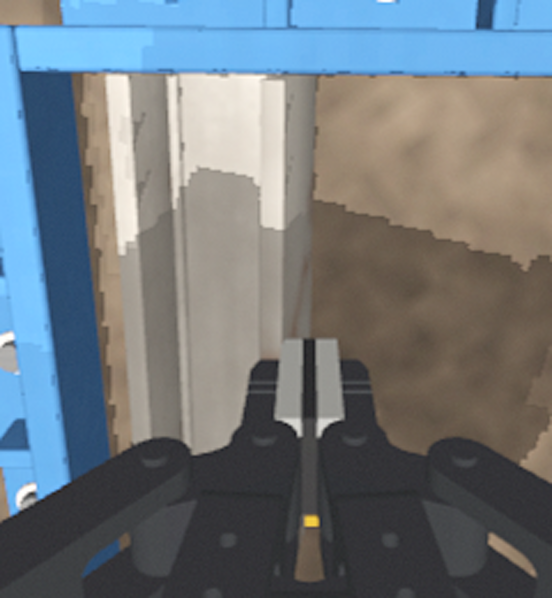

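Run:
```python
from h import *
from scipy.spatial.transform import Rotation as Ro
o=arm.observe();ci=arm.camera_info("wrist");R=Ro.from_quat(o["ee_rot"]).as_matrix()
for b in(0,.01,.019,.03,.05): print(b,proj(ci,o["tool_pos"]-R[:,2]*b), proj(ci,o["tool_pos"]-R[:,2]*b+R[:,1]*.007),proj(ci,o["tool_pos"]-R[:,2]*b+R[:,0]*.011))
print(R)
```

```text
0 [[313.66692999 232.62157175]] [[324.18870546 232.62516477]] [[313.66534552 217.30232307]]
0.01 [[313.64587652 239.52988361]] [[324.7363188  239.53370541]] [[313.64378571 223.50369662]]
0.019 [[313.62488317 246.41846965]] [[325.28236877 246.42252311]] [[313.6222436  229.69997839]]
0.03 [[313.59611499 255.85822178]] [[326.03064708 255.86259843]] [[313.59265206 238.21156342]]
0.05 [[313.53262863 276.69011513]] [[327.6819692  276.69522841]] [[313.52705504 257.07961082]]
[[ 9.87906136e-01  1.55048314e-01  1.21925011e-03]
 [ 1.55048503e-01 -9.87906857e-01 -6.21927431e-05]
 [ 1.19486267e-03  2.50483498e-04 -9.99999255e-01]]
```

Run:
```python
from h import *
o=arm.observe()
for c in("side","scene"):
    ci=arm.camera_info(c);im=arm.read_camera(c)
    big=cv2.resize(im,None,fx=8,fy=8,interpolation=cv2.INTER_CUBIC)
    for b,col in((0,(0,0,255)),(.03,(0,255,0))):
        q=((proj(ci,o["tool_pos"]+[0,0,b])[0]+.5)*8).astype(int);print(q/8);cv2.circle(big,tuple(q),5,col,-1)
    q=((proj(ci,o["tool_pos"])[0]+.5)*8).astype(int)
    cv2.imwrite(f"pics/tip_{c}.png",big[max(0,q[1]-350):q[1]+200,q[0]-350:q[0]+350])
```

```text
[296.5 199. ]
[296.25 193.5 ]
[284.875 313.125]
[284.25  305.625]
```

View pics/tip_side.png

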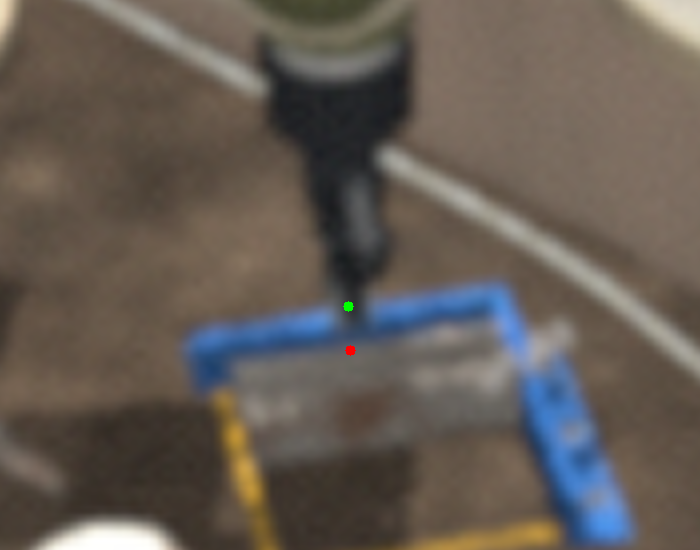

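View pics/tip_scene.png

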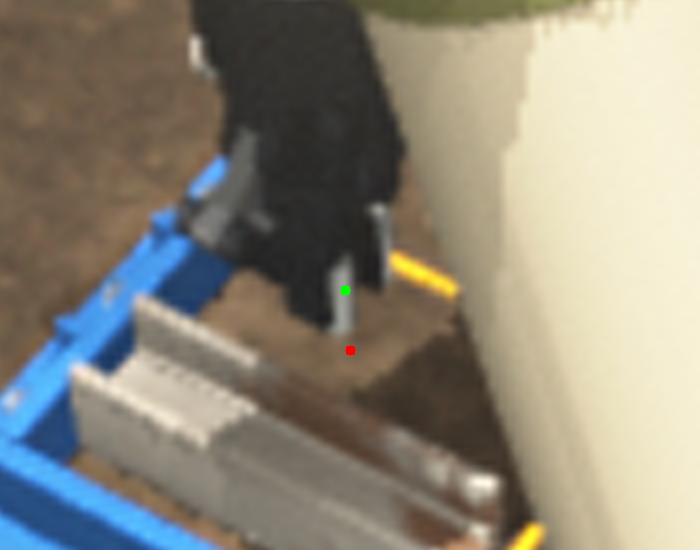

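```bash
python3 -m handwheel '[{"delta_pos":[0.2,-1,0],"spin":0},{"delta_pos":[0.2,-1,-0.5],"spin":0},{"delta_pos":[0,-0.3,-1],"spin":0},{"delta_pos":[0,0,-1],"spin":0},{"delta_pos":[0,0,0],"spin":0}]' 1
python3 -m handwheel '[{"delta_pos":[0,0,-0.2],"spin":0},{"delta_pos":[0,0,-0.2],"spin":0},{"delta_pos":[0,0,0],"spin":0}]'
python3 -m handwheel '[{"delta_pos":[0,0,-0.2],"spin":0},{"delta_pos":[0,0,0],"spin":0}]'
```

```text
t: 14.83
tool_pos: [0.489, -0.0116, 0.0185]
ee_rot: [0.997, 0.077, -0.003, -0.001]
force: [-1.1, -0.1, -0.8]
grip_width: 0.0
t: 15.08
tool_pos: [0.4906, -0.0114, 0.0135]
ee_rot: [0.997, 0.078, 0.0, 0.0]
force: [0.0, -0.2, 0.6]
grip_width: -0.0001
t: 15.25
tool_pos: [0.4903, -0.0114, 0.0093]
ee_rot: [0.997, 0.078, 0.0, 0.0]
force: [0.0, -0.5, -0.2]
grip_width: -0.0001
```

Run:
```python
from h import *
o=arm.observe()
for c in("side","scene"):
    ci=arm.camera_info(c);im=arm.read_camera(c)
    big=cv2.resize(im,None,fx=8,fy=8,interpolation=cv2.INTER_CUBIC)
    for b,col in((0,(0,0,255)),(.03,(0,255,0))):
        q=((proj(ci,o["tool_pos"]+[0,0,b])[0]+.5)*8).astype(int);cv2.circle(big,tuple(q),4,col,-1)
    q=((proj(ci,o["tool_pos"])[0]+.5)*8).astype(int)
    cv2.imwrite(f"pics/tip2_{c}.png",big[max(0,q[1]-250):q[1]+100,q[0]-200:q[0]+200])
```

```text
(no output)
```

View pics/tip2_side.png

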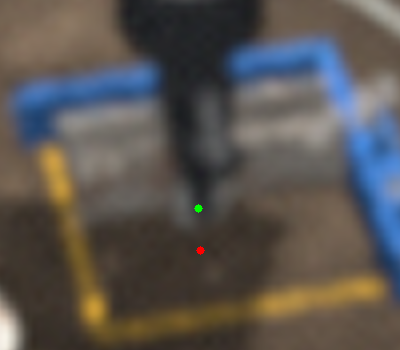

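View pics/tip2_scene.png

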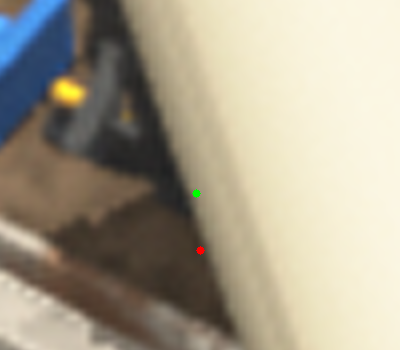

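```bash
python3 -m handwheel '[{"delta_pos":[0,0,-0.2],"spin":0},{"delta_pos":[0,0,-0.1],"spin":0},{"delta_pos":[0,0,0],"spin":0}]'
python3 -m handwheel '[{"delta_pos":[0,0,-0.2],"spin":0},{"delta_pos":[0,0,0],"spin":0}]'
python3 -m handwheel '[{"delta_pos":[0,0,-0.2],"spin":0},{"delta_pos":[0,0,0],"spin":0}]'
```

```text
t: 15.6
tool_pos: [0.49, -0.0115, 0.0029]
ee_rot: [0.997, 0.078, -0.0, -0.0]
force: [1.0, 0.6, -0.6]
grip_width: -0.0001
t: 15.77
tool_pos: [0.49, -0.0115, -0.0012]
ee_rot: [0.997, 0.078, -0.0, -0.0]
force: [0.0, 0.5, -0.3]
grip_width: 0.0004
t: 15.93
tool_pos: [0.49, -0.0115, -0.0053]
ee_rot: [0.997, 0.078, -0.0, -0.0]
force: [-0.5, -0.5, 0.4]
grip_width: -0.0002
```

```bash
python3 -m handwheel '[{"delta_pos":[0,0,-0.2],"spin":0},{"delta_pos":[0,0,0],"spin":0}]'
python3 -m handwheel '[{"delta_pos":[0,0,-0.15],"spin":0},{"delta_pos":[0,0,0],"spin":0}]'
python3 -m handwheel '[{"delta_pos":[0,0,-0.15],"spin":0},{"delta_pos":[0,0,0],"spin":0}]'
```

```text
t: 16.1
tool_pos: [0.49, -0.0115, -0.0093]
ee_rot: [0.997, 0.078, -0.0, -0.0]
force: [-0.2, 0.6, -0.3]
grip_width: -0.0001
t: 16.27
tool_pos: [0.4901, -0.0115, -0.0121]
ee_rot: [0.997, 0.078, -0.0, -0.0]
force: [-1.0, 0.0, -0.1]
grip_width: -0.0001
t: 16.43
tool_pos: [0.4901, -0.0115, -0.0151]
ee_rot: [0.997, 0.078, -0.0, -0.0]
force: [-0.5, -0.2, -0.6]
grip_width: 0.0
```

```bash
python3 -m handwheel '[{"delta_pos":[0,0,-0.15],"spin":0},{"delta_pos":[0,0,0],"spin":0}]'
python3 -m handwheel '[{"delta_pos":[0,0,-0.15],"spin":0},{"delta_pos":[0,0,0],"spin":0}]'
python3 -m handwheel '[{"delta_pos":[0,0,-0.15],"spin":0},{"delta_pos":[0,0,0],"spin":0}]'
```

```text
t: 16.6
tool_pos: [0.4901, -0.0115, -0.0181]
ee_rot: [0.997, 0.078, -0.0, -0.0]
force: [-0.1, 0.1, -0.5]
grip_width: -0.0
t: 16.77
tool_pos: [0.4901, -0.0116, -0.0211]
ee_rot: [0.997, 0.078, -0.0, -0.0]
force: [0.0, 1.0, -0.0]
grip_width: 0.0001
t: 16.93
tool_pos: [0.4901, -0.0116, -0.0241]
ee_rot: [0.997, 0.078, -0.0, -0.0]
force: [0.2, -0.3, 0.7]
grip_width: 0.0002
```

```bash
python3 -m handwheel '[{"delta_pos":[0,0,-0.1],"spin":0},{"delta_pos":[0,0,0],"spin":0}]'
python3 -m handwheel '[{"delta_pos":[0,0,-0.1],"spin":0},{"delta_pos":[0,0,0],"spin":0}]'
python3 -m handwheel '[{"delta_pos":[0,0,-0.1],"spin":0},{"delta_pos":[0,0,0],"spin":0}]'
python3 - <<'E'
from h import *
o,ci,im=look("w14")
im=arm.read_camera("side");cv2.imwrite("pics/d14.png",cv2.resize(im[140:260,240:380],None,fx=5,fy=5,interpolation=cv2.INTER_CUBIC))
E
```

```text
t: 17.1
tool_pos: [0.4903, -0.0116, -0.0258]
ee_rot: [0.997, 0.078, 0.0, -0.0]
force: [0.4, 0.0, -0.3]
grip_width: 0.0
t: 17.27
tool_pos: [0.4904, -0.0116, -0.026]
ee_rot: [0.997, 0.078, 0.001, 0.0]
force: [-6.1, 0.5, 24.0]
grip_width: -0.0
t: 17.43
tool_pos: [0.4905, -0.0117, -0.0261]
ee_rot: [0.997, 0.078, 0.001, 0.001]
force: [-14.1, 1.8, 49.7]
grip_width: -0.0001
```

View pics/d14.png

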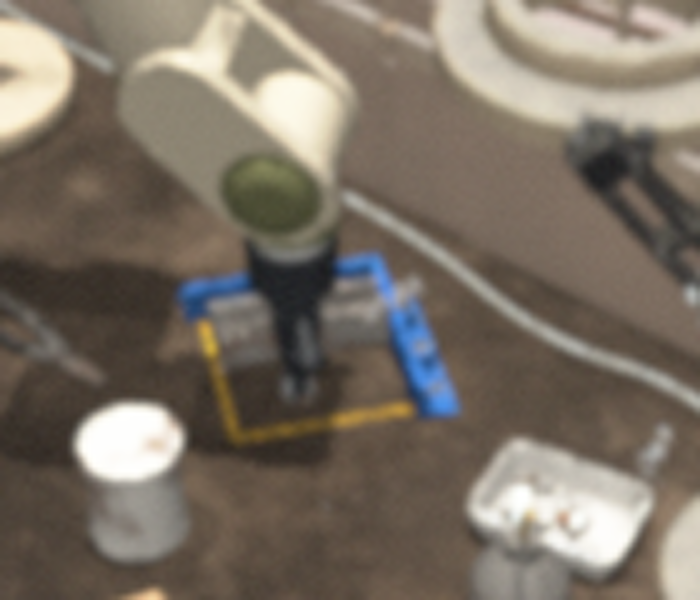

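View pics/w14.png

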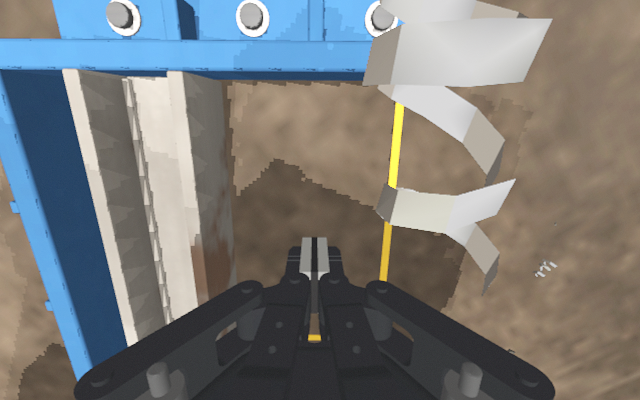

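```bash
python3 -m handwheel '[{"delta_pos":[0,0,1],"spin":0},{"delta_pos":[0.34,0.56,0],"spin":0},{"delta_pos":[0.34,0.56,0],"spin":0},{"delta_pos":[-0.05,0.3,0],"spin":0},{"delta_pos":[0,0,0],"spin":0}]'
python3 -m handwheel '[{"delta_pos":[-0.04,0.25,0],"spin":0},{"delta_pos":[-0.04,0.25,0],"spin":0},{"delta_pos":[-0.04,0.25,0],"spin":0},{"delta_pos":[0,0,0],"spin":0}]'
python3 - <<'E'
from h import *
o,ci,im=look("w15"); print(tostop(o["tool_pos"]),o["force"])
E
```

```text
t: 17.95
tool_pos: [0.5023, 0.0178, -0.0099]
ee_rot: [0.997, 0.078, -0.0, -0.0]
force: [-0.8, -0.0, 0.2]
grip_width: 0.0002
t: 18.28
tool_pos: [0.4994, 0.0319, -0.0099]
ee_rot: [0.997, 0.078, -0.001, 0.0]
force: [-1.8, -3.4, -0.4]
grip_width: 0.0003
[-0.07671558 -0.06964614] [-1.82043232 -3.40545784 -0.39619418]
```

View pics/w15.png

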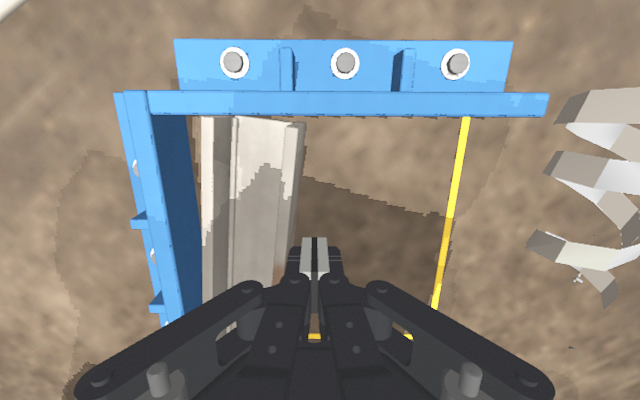

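```bash
python3 -m handwheel '[{"delta_pos":[0.05,-0.3,0],"spin":0},{"delta_pos":[0.9,0.14,0],"spin":0},{"delta_pos":[0.4,0.06,0],"spin":0},{"delta_pos":[-0.05,0.3,0],"spin":0},{"delta_pos":[-0.03,0.2,0],"spin":0}]'
python3 -m handwheel '[{"delta_pos":[-0.03,0.2,0],"spin":0},{"delta_pos":[-0.03,0.2,0],"spin":0},{"delta_pos":[-0.03,0.2,0],"spin":0},{"delta_pos":[0,0,0],"spin":0}]'
python3 - <<'E'
from h import *
o,ci,im=look("w16"); print(tostop(o["tool_pos"]),o["force"])
E
```

```text
t: 18.75
tool_pos: [0.5262, 0.0399, -0.0098]
ee_rot: [0.997, 0.077, 0.0, 0.0]
force: [2.2, -2.6, 1.7]
grip_width: 0.0003
t: 19.08
tool_pos: [0.5224, 0.0522, -0.0099]
ee_rot: [0.997, 0.078, -0.001, 0.0]
force: [-2.3, -2.9, -1.4]
grip_width: 0.0004
[-0.05086272 -0.05315503] [-2.31356558 -2.92852696 -1.43385293]
```

View pics/w16.png

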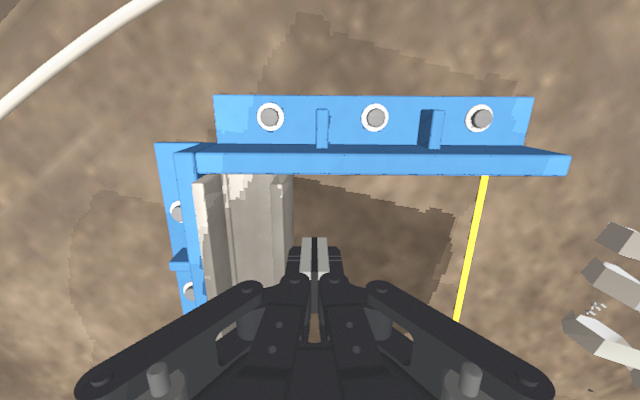

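```bash
python3 -m handwheel '[{"delta_pos":[-0.016,0.1,0],"spin":0},{"delta_pos":[0,0,0],"spin":0}]'
python3 -m handwheel '[{"delta_pos":[-0.016,0.1,0],"spin":0},{"delta_pos":[0,0,0],"spin":0}]'
python3 -m handwheel '[{"delta_pos":[-0.016,0.1,0],"spin":0},{"delta_pos":[0,0,0],"spin":0}]'
```

```text
t: 19.3
tool_pos: [0.5225, 0.0524, -0.0099]
ee_rot: [0.997, 0.078, -0.001, 0.001]
force: [-3.6, -14.2, -0.3]
grip_width: -0.0001
t: 19.47
tool_pos: [0.5225, 0.0525, -0.0098]
ee_rot: [0.997, 0.078, -0.001, 0.003]
force: [-3.8, -26.3, 0.5]
grip_width: 0.0003
t: 19.63
tool_pos: [0.5225, 0.0525, -0.0098]
ee_rot: [0.997, 0.079, -0.001, 0.004]
force: [-3.6, -38.1, -0.4]
grip_width: 0.0001
```

```bash
python3 -m handwheel '[{"delta_pos":[0.08,-0.5,0],"spin":0},{"delta_pos":[-0.95,-0.15,0],"spin":0},{"delta_pos":[-0.95,-0.15,0],"spin":0},{"delta_pos":[-0.95,-0.15,0],"spin":0},{"delta_pos":[0,0,0],"spin":0}]'
python3 -m handwheel '[{"delta_pos":[-0.03,0.2,0],"spin":0},{"delta_pos":[0,0,0],"spin":0}]'
python3 -m handwheel '[{"delta_pos":[-0.03,0.15,0],"spin":0},{"delta_pos":[0,0,0],"spin":0}]'
python3 - <<'E'
from h import *
o,ci,im=look("w17"); print(tostop(o["tool_pos"]),o["force"])
E
```

```text
t: 20.05
tool_pos: [0.4636, 0.0394, -0.01]
ee_rot: [0.997, 0.077, -0.002, -0.001]
force: [0.2, 0.3, 0.6]
grip_width: -0.0002
t: 20.22
tool_pos: [0.4675, 0.0434, -0.0095]
ee_rot: [0.997, 0.078, 0.0, -0.0]
force: [-1.2, -1.1, -0.2]
grip_width: -0.0003
t: 20.38
tool_pos: [0.4679, 0.0442, -0.0095]
ee_rot: [0.997, 0.079, 0.001, 0.002]
force: [-1.0, -17.0, 0.8]
grip_width: 0.0
[-0.10588711 -0.05266969] [ -1.04289612 -16.97932291   0.80831507]
```

View pics/w17.png

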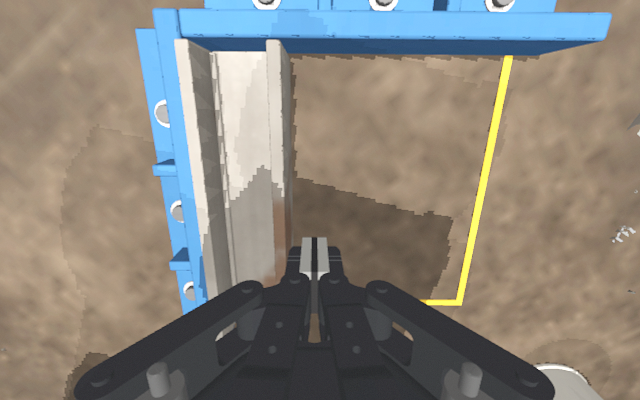

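```bash
python3 -m handwheel '[{"delta_pos":[0.08,-0.5,0],"spin":0},{"delta_pos":[-0.93,-0.145,0],"spin":0},{"delta_pos":[-0.93,-0.145,0],"spin":0},{"delta_pos":[-0.93,-0.145,0],"spin":0},{"delta_pos":[-0.93,-0.145,0],"spin":0}]'
python3 -m handwheel '[{"delta_pos":[-0.11,0.71,0],"spin":0},{"delta_pos":[-0.11,0.71,0],"spin":0},{"delta_pos":[-0.11,0.68,0],"spin":0},{"delta_pos":[0.3,0.05,0],"spin":0},{"delta_pos":[0,0,0],"spin":0}]'
python3 -m handwheel '[{"delta_pos":[0.3,0.05,0],"spin":0},{"delta_pos":[0.2,0.03,0],"spin":0},{"delta_pos":[0,0,0],"spin":0}]'
python3 - <<'E'
from h import *
o,ci,im=look("w18"); print(tostop(o["tool_pos"]),o["force"])
E
```

```text
t: 20.85
tool_pos: [0.3936, 0.0242, -0.0097]
ee_rot: [0.997, 0.078, 0.0, -0.0]
force: [0.4, -0.0, -0.1]
grip_width: -0.0002
t: 21.27
tool_pos: [0.3949, 0.0675, -0.0096]
ee_rot: [0.997, 0.078, 0.001, 0.0]
force: [0.2, 0.0, 0.1]
grip_width: -0.0004
t: 21.52
tool_pos: [0.4046, 0.0684, -0.0097]
ee_rot: [0.997, 0.077, 0.001, 0.0]
force: [-0.4, -0.5, -0.6]
grip_width: 0.0001
[-0.1647021  -0.01899296] [-0.3555144  -0.49237272 -0.59543784]
```

View pics/w18.png

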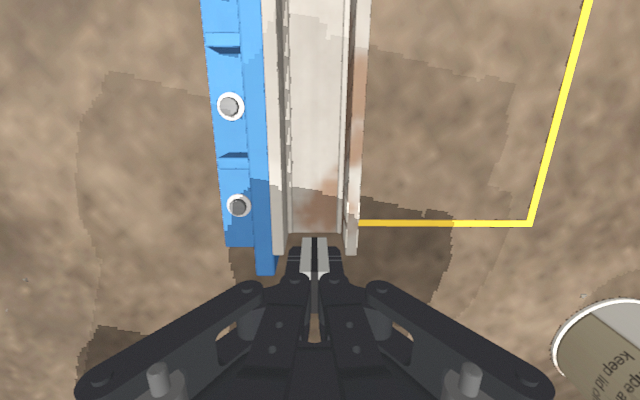

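```bash
python3 -m handwheel '[{"delta_pos":[-0.1,0,-0.4],"spin":0},{"delta_pos":[0.3,0.03,0],"spin":0},{"delta_pos":[0,0,0],"spin":0}]'
python3 -m handwheel '[{"delta_pos":[0.15,0.024,0],"spin":0},{"delta_pos":[0,0,0],"spin":0}]'
python3 -m handwheel '[{"delta_pos":[0.15,0.024,0],"spin":0},{"delta_pos":[0,0,0],"spin":0}]'
```

```text
t: 21.82
tool_pos: [0.4075, 0.0692, -0.0178]
ee_rot: [0.997, 0.077, -0.0, -0.0]
force: [-0.0, -0.6, -0.2]
grip_width: -0.0001
t: 21.98
tool_pos: [0.4075, 0.0698, -0.0179]
ee_rot: [0.997, 0.078, -0.003, -0.0]
force: [-9.3, -4.5, 1.2]
grip_width: 0.0
t: 22.15
tool_pos: [0.4074, 0.0701, -0.0182]
ee_rot: [0.997, 0.078, -0.007, -0.0]
force: [-19.1, -10.8, 10.2]
grip_width: 0.0002
```

```bash
python3 -m handwheel '[{"delta_pos":[-0.6,-0.1,0],"spin":0},{"delta_pos":[0,0,1],"spin":0},{"delta_pos":[0,-0.3,1],"spin":0.08},{"delta_pos":[0,-0.6,1],"spin":0.08},{"delta_pos":[0,-1,1],"spin":0.08}]' -1
python3 -m handwheel '[{"delta_pos":[0,-1,1],"spin":0.08},{"delta_pos":[0,-1,1],"spin":0.08},{"delta_pos":[0,-1,1],"spin":0},{"delta_pos":[0.2,-1,1],"spin":0},{"delta_pos":[0.2,-1,0.5],"spin":0}]'
python3 -m handwheel '[{"delta_pos":[0,-1,0],"spin":0},{"delta_pos":[0,-1,0],"spin":0},{"delta_pos":[0,-1,0],"spin":0},{"delta_pos":[0,-1,0],"spin":0},{"delta_pos":[0,-1,0],"spin":0}]'
python3 -m handwheel '[{"delta_pos":[0,-1,0],"spin":0},{"delta_pos":[0,-1,0],"spin":0},{"delta_pos":[0,-1,0],"spin":0},{"delta_pos":[0,0,0],"spin":0},{"delta_pos":[0,0,0],"spin":0}]'
python3 - <<'E'
from h import *
import pickle
o,ci,im=look("w19"); print(o["tool_pos"],o["force"])
r=arm.cut_out("wrist","carton_1_mid")
for k in r:print(k["p"],k["box"])
pickle.dump((ci,r),open("w19.pkl","wb"))
E
```

```text
t: 22.57
tool_pos: [0.4011, 0.0305, 0.0636]
ee_rot: [0.979, 0.205, 0.0, -0.0]
force: [0.4, 1.3, -0.2]
grip_width: 0.0607
t: 22.98
tool_pos: [0.4099, -0.071, 0.155]
ee_rot: [0.959, 0.283, 0.002, 0.001]
force: [1.3, -0.3, 0.6]
grip_width: 0.0853
t: 23.4
tool_pos: [0.4091, -0.1708, 0.1528]
ee_rot: [0.959, 0.283, 0.0, 0.0]
force: [0.4, 0.3, -0.2]
grip_width: 0.0855
t: 23.82
tool_pos: [0.409, -0.2302, 0.1525]
ee_rot: [0.959, 0.282, 0.0, -0.0]
force: [-0.3, 1.4, 0.2]
grip_width: 0.0855
[ 0.40904791 -0.23016307  0.15246798] [-0.27023371  1.36085898  0.20452358]
0.77 [476.0, 99.1, 130.0, 114.9]
```

View pics/w19.png

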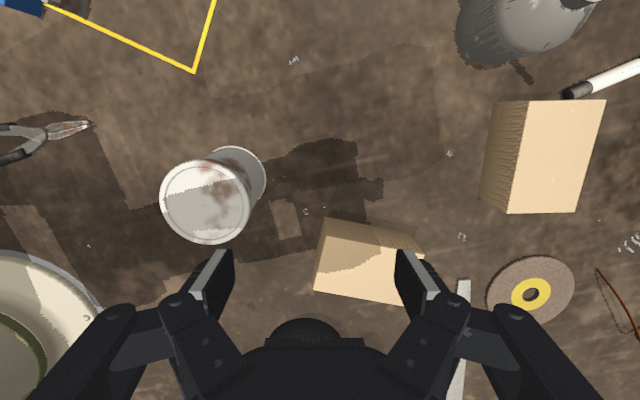

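Run:
```python
from h import *
import pickle
ci=pickle.load(open("w2.pkl","rb"))["ci"]
c=[ray(ci,(1200+u)/4-.375,(800+v)/4-.375,.055)[:2] for u,v in((95,98),(427,105),(90,280))]
print(c,np.linalg.norm(c[1]-c[0]),np.linalg.norm(c[2]-c[0]))
a=c[1]-c[0];print(np.degrees(np.arctan2(a[1],a[0])));print("centre",(c[1]+c[2])/2)
ci,r=pickle.load(open("w19.pkl","rb"))
x,e=fitmask([(ci,r[0]["pixels"])],[.559,-.407,-.975],(.07,.11,.055));print(x,np.degrees(x[2]),e)
```

```text
[array([ 0.37396159, -0.26764742]), array([ 0.41324631, -0.37059326]), array([ 0.30930816, -0.2929307 ])] 0.1101868244914038 0.06942125362689527
-69.11286159700161
centre [ 0.36127724 -0.33176198]
[ 0.55933023 -0.40731316 -0.9763913 ] -55.943100847526274 0.031507121079229816
```

Run:
```python
from h import *
a=cv2.imread("pics/scene0.png")[170:260,290:380];b=cv2.imread("pics/side0.png")[210:290,300:390]
cv2.imwrite("pics/oa.png",cv2.resize(a,None,fx=6,fy=6,interpolation=cv2.INTER_CUBIC));cv2.imwrite("pics/ob.png",cv2.resize(b,None,fx=6,fy=6,interpolation=cv2.INTER_CUBIC))
```

```text
(no output)
```

View pics/oa.png

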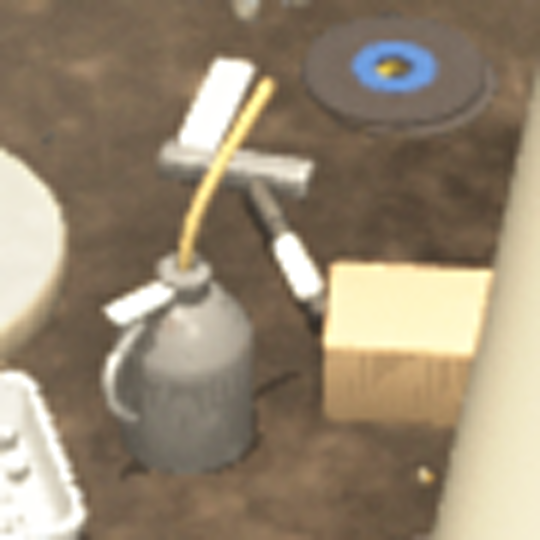

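View pics/ob.png

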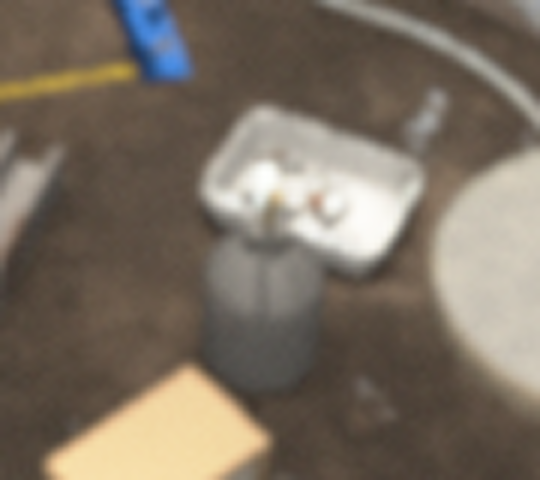

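Run:
```python
from h import *
print(ray(arm.camera_info("scene"),335,183.7,.207),ray(arm.camera_info("side"),346,242.5,.207),ray(arm.camera_info("side"),344,270,.02),ray(arm.camera_info("scene"),321,245,.0))
print(arm.observe()["joint_positions"])
```

```text
[ 0.62414718 -0.35148699  0.207     ] [ 0.62810026 -0.3590513   0.207     ] [ 0.63570559 -0.32266807  0.02      ] [ 0.6257363  -0.28196893  0.        ]
[-7.63842619e-01  2.90252212e-01  1.60276014e+00  2.15024689e-04
  1.24880904e+00  2.32468800e-01]
```

```bash
python3 -m handwheel '[{"delta_pos":[0.78,-1,0],"spin":0.02},{"delta_pos":[0.78,-1,0],"spin":0},{"delta_pos":[0.78,-1,0],"spin":0},{"delta_pos":[0.78,-1,0],"spin":0},{"delta_pos":[0.78,-1,0],"spin":0}]' -1
python3 -m handwheel '[{"delta_pos":[0.78,-1,0],"spin":0},{"delta_pos":[0.78,-1,0],"spin":0},{"delta_pos":[0.78,-1,0],"spin":0},{"delta_pos":[0.78,-1,-0.5],"spin":0},{"delta_pos":[0,-0.2,-1],"spin":0}]'
python3 -m handwheel '[{"delta_pos":[0,0,-0.7],"spin":0},{"delta_pos":[0,0,0],"spin":0}]'
python3 - <<'E'
from h import *
x=[.5593,-.4073,-.9763]
o,ci,im=look("w20",x,(.07,.11,.055)); print(o["tool_pos"],np.degrees(2*np.arctan2(o["ee_rot"][1],o["ee_rot"][0])))
d=(o["tool_pos"][:2]-x[:2]);print(d@rot(x[2]))
E
```

```text
t: 24.33
tool_pos: [0.4881, -0.3294, 0.1526]
ee_rot: [0.956, 0.294, 0.0, -0.0]
force: [0.0, -0.7, -0.1]
grip_width: 0.0854
t: 24.75
tool_pos: [0.5524, -0.4157, 0.1237]
ee_rot: [0.956, 0.294, 0.001, 0.003]
force: [1.0, -0.8, -0.7]
grip_width: 0.0857
t: 24.92
tool_pos: [0.5489, -0.4117, 0.1048]
ee_rot: [0.956, 0.294, -0.001, -0.003]
force: [0.0, -0.3, -0.6]
grip_width: 0.0854
[ 0.54888369 -0.41173563  0.10479045] 34.148323504372215
[-0.00215947 -0.01111355]
```

View pics/w20.png

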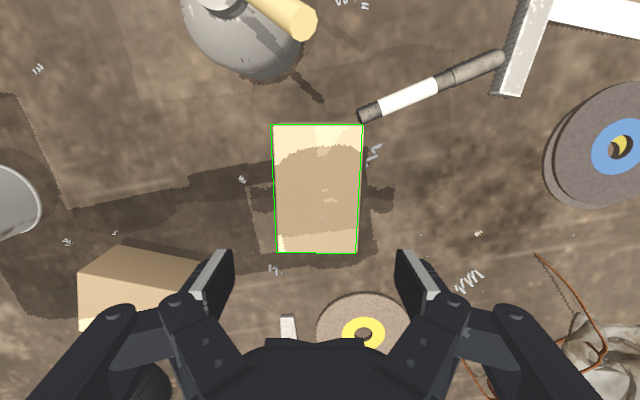

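```bash
python3 -m handwheel '[{"delta_pos":[0.05,-0.1,-0.9],"spin":0},{"delta_pos":[0,0,-0.9],"spin":0},{"delta_pos":[0,0,-0.9],"spin":0},{"delta_pos":[0,0,-0.9],"spin":0},{"delta_pos":[0,0,0],"spin":0}]'
python3 -m handwheel '[{"delta_pos":[0,0,-0.7],"spin":0},{"delta_pos":[0,0,-0.7],"spin":0},{"delta_pos":[0,0,-0.75],"spin":0},{"delta_pos":[0,0,0],"spin":0},{"delta_pos":[0,0,0],"spin":0}]'
python3 -m handwheel '[{"delta_pos":[0,0,0],"spin":0},{"delta_pos":[0,0,0],"spin":0},{"delta_pos":[0,0,0],"spin":0}]' 0 40
```

```text
t: 25.38
tool_pos: [0.5499, -0.4139, 0.0344]
ee_rot: [0.956, 0.294, -0.001, -0.002]
force: [0.2, -0.4, -0.6]
grip_width: 0.0853
t: 25.8
tool_pos: [0.551, -0.4156, -0.0052]
ee_rot: [0.956, 0.293, 0.0, 0.0]
force: [0.3, -1.4, 0.6]
grip_width: 0.0848
t: 26.05
tool_pos: [0.551, -0.4157, -0.0043]
ee_rot: [0.956, 0.293, 0.0, 0.001]
force: [-1.5, 3.7, 7.5]
grip_width: 0.0694
```

```bash
python3 -m handwheel '[{"delta_pos":[-0.3,0,0.6],"spin":0},{"delta_pos":[-0.6,0.2,1],"spin":0},{"delta_pos":[-0.8,0.5,1],"spin":0},{"delta_pos":[-0.8,0.8,1],"spin":0},{"delta_pos":[-0.7,1,1],"spin":0}]' 0 50
python3 -m handwheel '[{"delta_pos":[0,1,0.2],"spin":0.08},{"delta_pos":[0,1,0.2],"spin":0.08},{"delta_pos":[0,1,0.2],"spin":0.08},{"delta_pos":[0,1,0.2],"spin":0.08},{"delta_pos":[0,1,0.2],"spin":0.08}]'
python3 -m handwheel '[{"delta_pos":[0,1,0],"spin":0.08},{"delta_pos":[0,1,0],"spin":0.08},{"delta_pos":[0,1,0],"spin":0.08},{"delta_pos":[0,1,0],"spin":0.08},{"delta_pos":[0,1,0],"spin":0.08}]'
python3 -m handwheel '[{"delta_pos":[0.3,1,0],"spin":0.06},{"delta_pos":[0.4,1,0],"spin":0.06},{"delta_pos":[0.4,1,0],"spin":0.06},{"delta_pos":[0.3,1,0],"spin":0.06},{"delta_pos":[0.3,1,0],"spin":0.04}]'
python3 -m handwheel '[{"delta_pos":[0,1,0],"spin":0},{"delta_pos":[0,1,-0.5],"spin":0},{"delta_pos":[0,0.4,-1],"spin":0},{"delta_pos":[0,0,-1],"spin":0},{"delta_pos":[0,0,0],"spin":0}]'
python3 - <<'E'
from h import *
o,ci,im=look("w21"); t=tostop(o["tool_pos"]);print(t,o["tool_pos"],np.degrees(2*np.arctan2(o["ee_rot"][1],o["ee_rot"][0])))
E
```

```text
t: 26.47
tool_pos: [0.4849, -0.3656, 0.0864]
ee_rot: [0.956, 0.293, -0.0, -0.0]
force: [0.5, -0.5, -5.2]
grip_width: 0.0691
t: 26.88
tool_pos: [0.4858, -0.2646, 0.1061]
ee_rot: [0.873, 0.487, -0.0, -0.0]
force: [-0.2, -0.1, -6.5]
grip_width: 0.0693
t: 27.3
tool_pos: [0.4859, -0.1647, 0.106]
ee_rot: [0.753, 0.658, -0.0, 0.0]
force: [-0.1, 0.9, -6.8]
grip_width: 0.0692
t: 27.72
tool_pos: [0.5203, -0.0647, 0.106]
ee_rot: [0.649, 0.761, -0.0, 0.0]
force: [1.2, 0.0, -6.6]
grip_width: 0.0688
t: 28.13
tool_pos: [0.5181, -0.0167, 0.0529]
ee_rot: [0.65, 0.76, -0.001, -0.003]
force: [-1.8, 0.3, -6.7]
grip_width: 0.0689
[-0.0657024  -0.12060567] [ 0.51814761 -0.01671841  0.05293532] 98.96148190118058
```

View pics/w21.png

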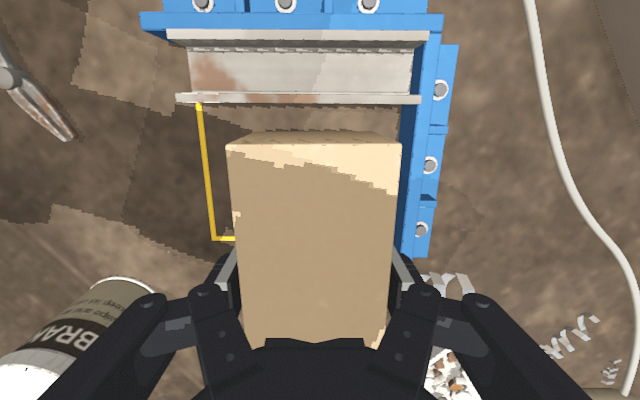

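```bash
python3 -m handwheel '[{"delta_pos":[0,0,-1],"spin":0},{"delta_pos":[0,0,-1],"spin":0},{"delta_pos":[0,0,-0.7],"spin":0},{"delta_pos":[0,0,0],"spin":0},{"delta_pos":[0,0,0],"spin":0}]'
python3 -m handwheel '[{"delta_pos":[-0.05,0.3,-0.04],"spin":0},{"delta_pos":[-0.03,0.2,0],"spin":0},{"delta_pos":[0,0,0],"spin":0}]'
python3 -m handwheel '[{"delta_pos":[-0.02,0.1,-0.04],"spin":0},{"delta_pos":[0,0,0],"spin":0}]'
python3 - <<'E'
from h import *
o,ci,im=look("w22"); t=tostop(o["tool_pos"]);print(t,o["force"])
E
```

```text
t: 28.6
tool_pos: [0.521, -0.0182, 0.0025]
ee_rot: [0.65, 0.76, 0.0, 0.0]
force: [0.3, -0.6, -5.7]
grip_width: 0.0691
t: 28.85
tool_pos: [0.5191, -0.0068, 0.0016]
ee_rot: [0.65, 0.76, 0.0, 0.001]
force: [-0.5, 0.6, -6.8]
grip_width: 0.0687
t: 29.02
tool_pos: [0.5185, -0.0053, 0.0001]
ee_rot: [0.65, 0.76, 0.0, 0.0]
force: [0.3, -0.2, -6.6]
grip_width: 0.0692
[-0.06354796 -0.10934687] [ 0.32441311 -0.20952085 -6.60016979]
```

View pics/w22.png

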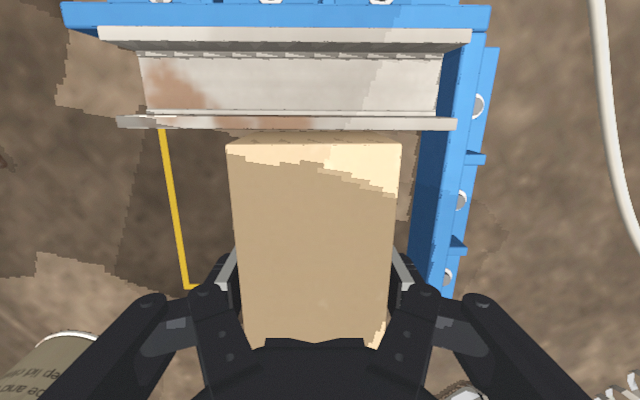

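```bash
python3 -m handwheel '[{"delta_pos":[0,0,-0.2],"spin":0},{"delta_pos":[0,0,0],"spin":0}]'
python3 -m handwheel '[{"delta_pos":[-0.02,0.1,0],"spin":0},{"delta_pos":[0,0,0],"spin":0}]'
python3 -m handwheel '[{"delta_pos":[-0.015,0.1,0],"spin":0},{"delta_pos":[0,0,0],"spin":0}]'
python3 -m handwheel '[{"delta_pos":[-0.015,0.1,0],"spin":0},{"delta_pos":[0,0,0],"spin":0}]'
```

```text
t: 29.23
tool_pos: [0.5189, -0.0058, -0.0042]
ee_rot: [0.65, 0.76, 0.0, 0.0]
force: [0.5, -0.0, -4.1]
grip_width: 0.0691
t: 29.4
tool_pos: [0.5184, -0.0036, -0.0042]
ee_rot: [0.65, 0.76, 0.0, 0.0]
force: [-0.3, -0.5, -3.7]
grip_width: 0.0691
t: 29.57
tool_pos: [0.5181, -0.0017, -0.0042]
ee_rot: [0.65, 0.76, 0.0, 0.0]
force: [0.7, -2.1, -3.9]
grip_width: 0.0691
t: 29.73
tool_pos: [0.5181, -0.0015, -0.004]
ee_rot: [0.65, 0.76, -0.001, 0.002]
force: [-0.8, -14.6, -3.5]
grip_width: 0.0691
```

```bash
python3 -m handwheel '[{"delta_pos":[0,-0.1,0],"spin":0},{"delta_pos":[0,0,0],"spin":0},{"delta_pos":[0,0,0],"spin":0},{"delta_pos":[0,0,0.5],"spin":0},{"delta_pos":[0,0,1],"spin":0}]' -1
python3 -m handwheel '[{"delta_pos":[0,0,1],"spin":0},{"delta_pos":[0,0,1],"spin":0},{"delta_pos":[-0.6,0,0.2],"spin":-0.11},{"delta_pos":[-0.6,0,0],"spin":-0.115},{"delta_pos":[-0.6,0,0],"spin":-0.115}]' 
python3 -m handwheel '[{"delta_pos":[-0.5,0,0],"spin":-0.115},{"delta_pos":[-0.5,0,0],"spin":-0.115},{"delta_pos":[-0.5,0,0],"spin":-0.115},{"delta_pos":[0,0,0],"spin":-0.115},{"delta_pos":[0,0,0],"spin":-0.115}]' -0.3
python3 -m handwheel '[{"delta_pos":[0,0,0],"spin":-0.115},{"delta_pos":[0,0,0],"spin":-0.115},{"delta_pos":[0,0,0],"spin":-0.115},{"delta_pos":[0,0,0],"spin":-0.115},{"delta_pos":[0,0,0],"spin":-0.115}]'
python3 - <<'E'
from h import *
o,ci,im=look("w23"); t=tostop(o["tool_pos"]);print(t,o["tool_pos"],np.degrees(2*np.arctan2(o["ee_rot"][1],o["ee_rot"][0])))
overlay(im,ci,"w23o",[((*toworld((-.0635,-.095)),YAW),(.07,.11,.055))])
E
```

```text
t: 30.15
tool_pos: [0.5163, -0.0011, 0.0251]
ee_rot: [0.65, 0.76, -0.001, -0.002]
force: [-0.0, 1.2, 0.3]
grip_width: 0.0854
t: 30.57
tool_pos: [0.4813, -0.0013, 0.071]
ee_rot: [0.776, 0.631, 0.001, 0.001]
force: [-0.3, -0.2, -0.2]
grip_width: 0.0854
t: 30.98
tool_pos: [0.4511, -0.0013, 0.0706]
ee_rot: [0.928, 0.372, 0.0, 0.0]
force: [0.7, -0.2, 0.5]
grip_width: 0.0553
t: 31.4
tool_pos: [0.4515, -0.0014, 0.0705]
ee_rot: [0.997, 0.08, 0.0, 0.0]
force: [0.1, -0.1, -0.7]
grip_width: 0.0558
[-0.12913   -0.0951273] [ 0.45154193 -0.00135971  0.07050456] 9.181873367218218
```

View pics/w23o.png

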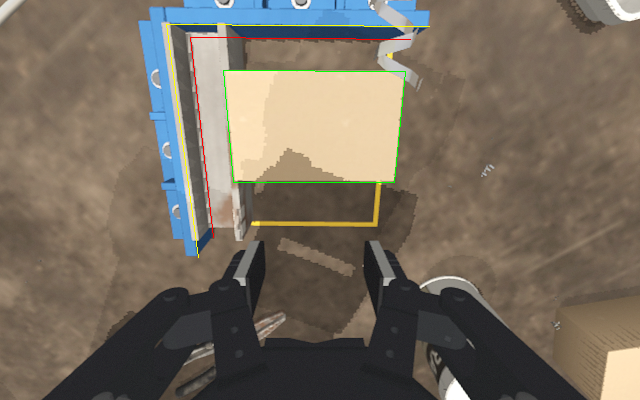

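```bash
python3 -m handwheel '[{"delta_pos":[0,0,-1],"spin":0},{"delta_pos":[0,0,-1],"spin":0},{"delta_pos":[0,0,-1],"spin":0},{"delta_pos":[0.3,0.05,-0.95],"spin":0},{"delta_pos":[0.4,0.06,0],"spin":0}]'
python3 -m handwheel '[{"delta_pos":[0.3,0.045,0],"spin":0},{"delta_pos":[0.3,0.045,0],"spin":0},{"delta_pos":[0.3,0.045,0],"spin":0},{"delta_pos":[0.3,0.045,0],"spin":0},{"delta_pos":[0,0,0],"spin":0}]'
python3 - <<'E'
from h import *
o,ci,im=look("w24"); t=tostop(o["tool_pos"]);print(t,o["force"])
E
```

```text
t: 31.87
tool_pos: [0.4639, 0.0011, -0.0112]
ee_rot: [0.996, 0.084, -0.002, -0.001]
force: [-0.8, 0.2, -0.1]
grip_width: 0.0555
t: 32.28
tool_pos: [0.4913, 0.0042, -0.0085]
ee_rot: [0.997, 0.083, 0.001, 0.0]
force: [0.4, 0.7, -0.5]
grip_width: 0.0556
[-0.08901084 -0.09579548] [ 0.41016198  0.68425261 -0.5039251 ]
```

View pics/w24.png

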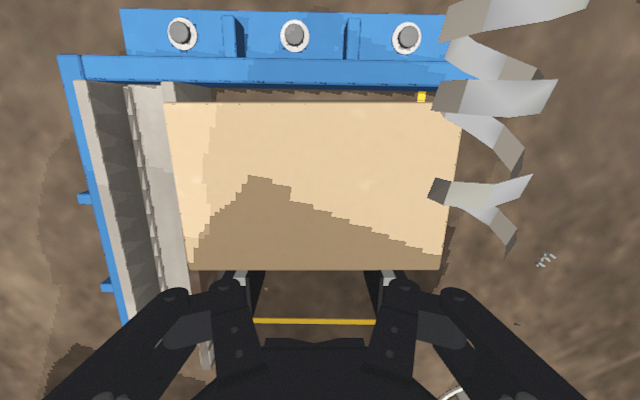

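```bash
python3 -m handwheel '[{"delta_pos":[0.2,0.03,0],"spin":-0.01},{"delta_pos":[0.15,0.023,0],"spin":0},{"delta_pos":[0,0,0],"spin":0}]'
python3 -m handwheel '[{"delta_pos":[0.1,0.016,0],"spin":0},{"delta_pos":[0,0,0],"spin":0}]'
python3 -m handwheel '[{"delta_pos":[0.1,0.016,0],"spin":0},{"delta_pos":[0,0,0],"spin":0}]'
python3 - <<'E'
from h import *
o,ci,im=look("w25"); t=tostop(o["tool_pos"]);print(t,o["force"])
E
```

```text
t: 32.58
tool_pos: [0.4961, 0.0054, -0.0089]
ee_rot: [0.997, 0.078, -0.001, -0.0]
force: [-3.5, 0.1, 2.7]
grip_width: 0.0557
t: 32.75
tool_pos: [0.4977, 0.0056, -0.009]
ee_rot: [0.997, 0.078, -0.001, -0.0]
force: [-4.8, -0.5, 4.4]
grip_width: 0.0554
t: 32.92
tool_pos: [0.4977, 0.0059, -0.009]
ee_rot: [0.997, 0.077, -0.003, -0.0]
force: [-14.0, -3.1, 12.5]
grip_width: 0.0555
[-0.08243365 -0.09512608] [-13.9934987   -3.11604208  12.47679068]
```

View pics/w25.png

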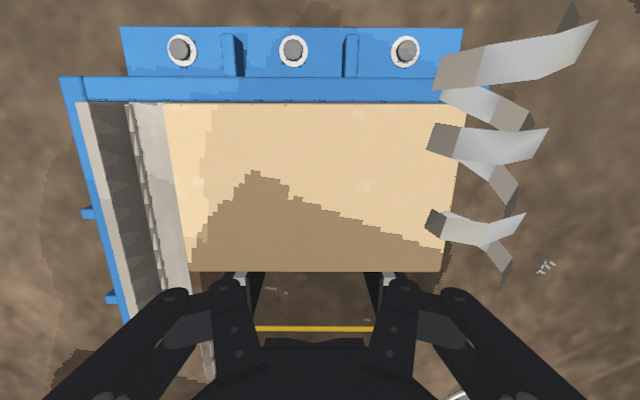

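```bash
python3 -m handwheel '[{"delta_pos":[0.08,0.012,0],"spin":0},{"delta_pos":[-0.8,-0.12,0],"spin":0},{"delta_pos":[0.13,-0.84,0],"spin":0},{"delta_pos":[0.13,-0.84,0],"spin":0},{"delta_pos":[0.13,-0.84,0],"spin":0}]'
python3 -m handwheel '[{"delta_pos":[0.13,-0.84,0],"spin":0},{"delta_pos":[0.13,-0.94,0],"spin":0},{"delta_pos":[0.99,0.155,0],"spin":0},{"delta_pos":[0.99,0.155,0],"spin":0},{"delta_pos":[0.99,0.155,0],"spin":0}]' 1
python3 -m handwheel '[{"delta_pos":[0,0,0],"spin":0},{"delta_pos":[-0.03,0.3,0],"spin":0},{"delta_pos":[0,0,0],"spin":0}]'
python3 - <<'E'
from h import *
o,ci,im=look("w26"); t=tostop(o["tool_pos"]);print(t,o["tool_pos"],o["force"])
overlay(im,ci,"w26o",[((*toworld((-.035,-.095)),YAW),(.07,.11,.055))])
E
```

```text
t: 33.38
tool_pos: [0.4945, -0.0474, -0.0087]
ee_rot: [0.997, 0.078, 0.001, 0.0]
force: [0.1, -0.1, -0.4]
grip_width: 0.0555
t: 33.8
tool_pos: [0.5598, -0.0735, -0.0087]
ee_rot: [0.997, 0.077, 0.001, 0.0]
force: [-0.5, 1.2, -0.3]
grip_width: -0.0
t: 34.05
tool_pos: [0.557, -0.066, -0.0093]
ee_rot: [0.997, 0.078, -0.0, -0.0]
force: [-0.6, 0.9, 0.8]
grip_width: 0.0001
[-0.03490731 -0.17531368] [ 0.55703582 -0.0660034  -0.00933634] [-0.56933131  0.87430039  0.84129606]
```

View pics/w26o.png

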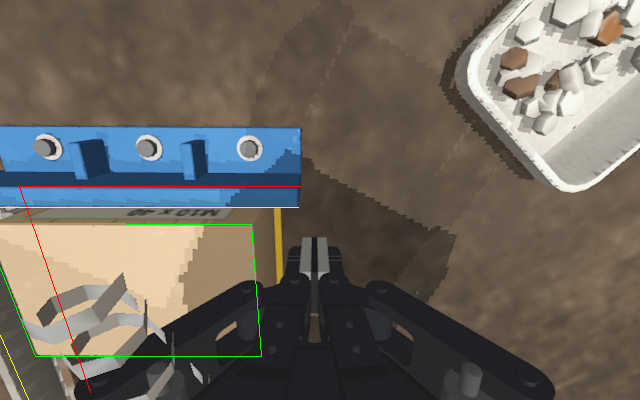

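```bash
python3 -m handwheel '[{"delta_pos":[-0.05,0.3,0],"spin":0},{"delta_pos":[-0.03,0.2,0],"spin":0},{"delta_pos":[0,0,0],"spin":0}]'
python3 -m handwheel '[{"delta_pos":[-0.02,0.12,0],"spin":0},{"delta_pos":[0,0,0],"spin":0}]'
python3 -m handwheel '[{"delta_pos":[-0.02,0.12,0],"spin":0},{"delta_pos":[0,0,0],"spin":0}]'
python3 - <<'E'
from h import *
o=arm.observe(); t=tostop(o["tool_pos"]);print(t)
E
```

```text
t: 34.35
tool_pos: [0.5558, -0.0562, -0.0091]
ee_rot: [0.997, 0.078, -0.0, -0.0]
force: [-0.1, -0.1, -0.1]
grip_width: -0.0002
t: 34.52
tool_pos: [0.5561, -0.055, -0.0089]
ee_rot: [0.997, 0.078, 0.0, 0.001]
force: [-0.4, -2.7, 3.3]
grip_width: 0.0003
t: 34.68
tool_pos: [0.556, -0.0542, -0.0088]
ee_rot: [0.997, 0.078, 0.001, 0.002]
force: [-1.2, -12.9, 3.0]
grip_width: -0.0002
[-0.03408902 -0.16354278]
```

```bash
python3 - <<'E'
from h import *
import pickle
ci=pickle.load(open("w1.pkl","rb"))["ci"]
for u,v in((275,288),(240,285),(312,285),(283,240),(283,318)): print(ray(ci,u,v,.03)[:2])
E
python3 -m handwheel '[{"delta_pos":[0.08,-0.5,0.5],"spin":0},{"delta_pos":[0,-0.8,1],"spin":0.1},{"delta_pos":[-0.4,-0.9,1],"spin":0.114},{"delta_pos":[-0.65,-0.95,1],"spin":0.114},{"delta_pos":[-0.65,-0.95,1],"spin":0.114}]'
python3 -m handwheel '[{"delta_pos":[-0.7,-0.95,1],"spin":0.114},{"delta_pos":[-0.7,-0.95,0.6],"spin":0.114},{"delta_pos":[-0.7,-0.95,0],"spin":0.114},{"delta_pos":[-0.7,-0.95,0],"spin":0.114},{"delta_pos":[-0.7,-0.95,0],"spin":0.114}]' -1
python3 -m handwheel '[{"delta_pos":[-0.7,-0.95,0],"spin":0.114},{"delta_pos":[-0.7,-0.95,0],"spin":0.114},{"delta_pos":[-0.7,-0.95,0],"spin":0.114},{"delta_pos":[-0.7,-0.95,0],"spin":0.114},{"delta_pos":[-0.7,-0.5,0],"spin":0.114}]'
python3 -m handwheel '[{"delta_pos":[-0.7,0,0],"spin":0.12},{"delta_pos":[0,0,0],"spin":0},{"delta_pos":[0,0,0],"spin":0}]'
python3 - <<'E'
from h import *
o,ci,im=look("w27",[.3613,-.3318,np.radians(20.9)],(.07,.11,.055)); print(o["tool_pos"],np.degrees(2*np.arctan2(o["ee_rot"][1],o["ee_rot"][0])))
E
```

```text
[ 0.17184003 -0.36455435]
[ 0.15655233 -0.31297604]
[ 0.19853641 -0.41528584]
[ 0.25359675 -0.34741299]
[ 0.12318279 -0.3957289 ]
t: 35.1
tool_pos: [0.5225, -0.1346, 0.0814]
ee_rot: [0.952, 0.307, -0.0, -0.0]
force: [1.5, 0.3, -1.2]
grip_width: -0.0002
t: 35.52
tool_pos: [0.4523, -0.2297, 0.1129]
ee_rot: [0.819, 0.573, 0.0, 0.0]
force: [0.1, -0.7, 0.1]
grip_width: 0.0606
t: 35.93
tool_pos: [0.3824, -0.3167, 0.1126]
ee_rot: [0.615, 0.789, 0.0, 0.0]
force: [-0.2, 0.4, 0.1]
grip_width: 0.0855
t: 36.18
tool_pos: [0.369, -0.315, 0.1128]
ee_rot: [0.568, 0.823, 0.0, -0.0]
force: [-0.6, 0.1, -0.5]
grip_width: 0.0856
[ 0.36900584 -0.31504607  0.11275001] 110.71766966257364
```

View pics/w27.png

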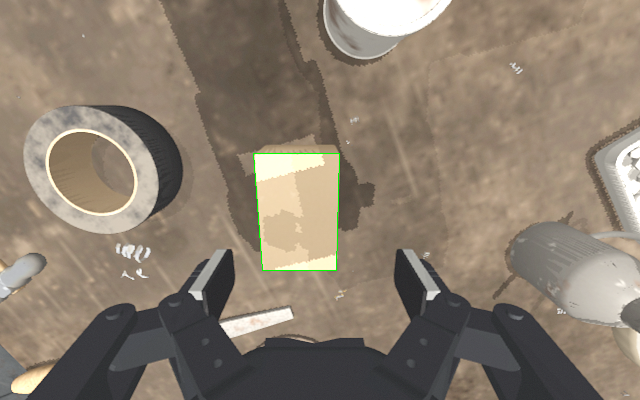

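```bash
python3 -m handwheel '[{"delta_pos":[-0.385,-0.84,-0.4],"spin":0},{"delta_pos":[0,0,-0.9],"spin":0},{"delta_pos":[0,0,-0.8],"spin":0},{"delta_pos":[0,0,0],"spin":0},{"delta_pos":[0,0,0],"spin":0}]'
python3 - <<'E'
from h import *
x=[.3613,-.3318,np.radians(20.9)]
o,ci,im=look("w28",x,(.07,.11,.055)); print(o["tool_pos"],(o["tool_pos"][:2]-x[:2])@rot(x[2]))
E
```

```text
t: 36.65
tool_pos: [0.3619, -0.3315, 0.0705]
ee_rot: [0.567, 0.824, 0.0, -0.001]
force: [-0.3, 0.7, 0.3]
grip_width: 0.0853
[ 0.36192513 -0.3314613   0.07054951] [7.04827214e-04 9.34111042e-05]
```

View pics/w28.png

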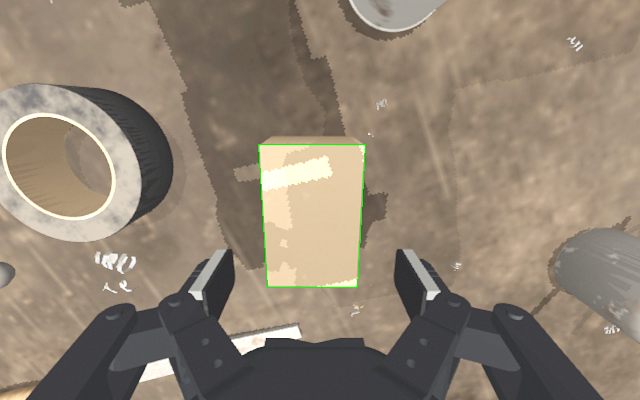

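Aligned (carton spans columns 260–365, centred between the fingers). Descend and grip.

```bash
python3 -m handwheel '[{"delta_pos":[0,0,-0.9],"spin":0},{"delta_pos":[0,0,-0.9],"spin":0},{"delta_pos":[0,0,-0.9],"spin":0},{"delta_pos":[0,0,-0.9],"spin":0},{"delta_pos":[0,0,-0.2],"spin":0}]'
python3 -m handwheel '[{"delta_pos":[0,0,0],"spin":0},{"delta_pos":[0,0,0],"spin":0}]'
python3 -m handwheel '[{"delta_pos":[0,0,0],"spin":0},{"delta_pos":[0,0,0],"spin":0},{"delta_pos":[0,0,0],"spin":0}]' 0 50
```

```text
t: 37.12
tool_pos: [0.3615, -0.3314, -0.0063]
ee_rot: [0.567, 0.824, 0.0, -0.001]
force: [0.1, 0.6, 0.3]
grip_width: 0.0855
t: 37.28
tool_pos: [0.362, -0.3324, -0.0042]
ee_rot: [0.567, 0.824, -0.0, 0.001]
force: [0.7, -0.6, 0.5]
grip_width: 0.0852
t: 37.53
tool_pos: [0.3618, -0.3327, -0.0038]
ee_rot: [0.566, 0.824, -0.001, 0.001]
force: [-0.8, 1.2, 7.8]
grip_width: 0.0691
```

```bash
python3 -m handwheel '[{"delta_pos":[0.3,0,0.6],"spin":0},{"delta_pos":[0.8,0.2,1],"spin":0},{"delta_pos":[1,0.5,1],"spin":0},{"delta_pos":[1,0.8,1],"spin":0},{"delta_pos":[1,1,1],"spin":0}]'
python3 -m handwheel '[{"delta_pos":[0.9,1,0.7],"spin":-0.03},{"delta_pos":[0.3,1,0.3],"spin":-0.03},{"delta_pos":[0,1,0],"spin":-0.03},{"delta_pos":[0,1,0],"spin":-0.03},{"delta_pos":[0,1,0],"spin":-0.03}]'
python3 -m handwheel '[{"delta_pos":[0,1,0],"spin":-0.02},{"delta_pos":[0,1,0],"spin":-0.02},{"delta_pos":[0,1,0],"spin":-0.012},{"delta_pos":[0,1,0],"spin":0},{"delta_pos":[0,1,0],"spin":0}]'
python3 -m handwheel '[{"delta_pos":[-0.3,1,0],"spin":0},{"delta_pos":[-0.35,1,0],"spin":0},{"delta_pos":[-0.35,1,-0.5],"spin":0},{"delta_pos":[0,0.3,-1],"spin":0},{"delta_pos":[0,0,-1],"spin":0}]'
python3 -m handwheel '[{"delta_pos":[0,0,0],"spin":0},{"delta_pos":[0,0,0],"spin":0}]'
python3 - <<'E'
from h import *
o,ci,im=look("w29"); print(tostop(o["tool_pos"]),o["tool_pos"],np.degrees(2*np.arctan2(o["ee_rot"][1],o["ee_rot"][0])))
E
```

```text
t: 37.95
tool_pos: [0.444, -0.2818, 0.0881]
ee_rot: [0.567, 0.824, -0.0, 0.0]
force: [0.1, -0.5, -5.6]
grip_width: 0.0691
t: 38.37
tool_pos: [0.4671, -0.1807, 0.1071]
ee_rot: [0.63, 0.777, 0.0, -0.0]
force: [0.5, -0.0, -4.7]
grip_width: 0.0692
t: 38.78
tool_pos: [0.4669, -0.0808, 0.107]
ee_rot: [0.65, 0.76, 0.0, -0.0]
force: [-0.0, 0.6, -4.0]
grip_width: 0.069
t: 39.2
tool_pos: [0.447, -0.0144, 0.0571]
ee_rot: [0.65, 0.76, 0.0, 0.001]
force: [-0.0, -0.0, -5.0]
grip_width: 0.0693
t: 39.37
tool_pos: [0.447, -0.0159, 0.0569]
ee_rot: [0.65, 0.76, -0.0, -0.001]
force: [-0.2, -0.4, -3.8]
grip_width: 0.0686
[-0.1358219  -0.10878453] [ 0.44704351 -0.01588781  0.05685754] 98.86950456303961
```

View pics/w29.png

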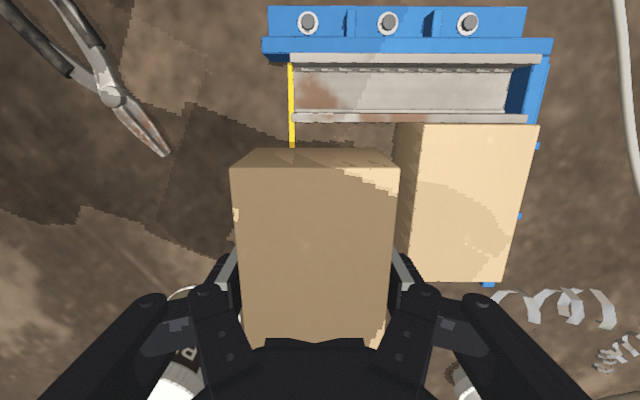

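```bash
python3 -m handwheel '[{"delta_pos":[0,0,-1],"spin":0},{"delta_pos":[0,0,-1],"spin":0},{"delta_pos":[-0.03,0.2,-0.85],"spin":0},{"delta_pos":[-0.03,0.2,0],"spin":0},{"delta_pos":[0,0,0],"spin":0}]'
python3 -m handwheel '[{"delta_pos":[-0.02,0.1,-0.1],"spin":0},{"delta_pos":[0,0,-0.07],"spin":0},{"delta_pos":[0,0,0],"spin":0}]'
python3 -m handwheel '[{"delta_pos":[-0.015,0.1,0],"spin":0},{"delta_pos":[0,0,0],"spin":0}]'
python3 -m handwheel '[{"delta_pos":[-0.015,0.1,0],"spin":0},{"delta_pos":[0,0,0],"spin":0}]'
python3 - <<'E'
from h import *
o,ci,im=look("w30"); print(tostop(o["tool_pos"]),o["tool_pos"])
E
```

```text
t: 39.83
tool_pos: [0.4464, -0.0078, 0.0005]
ee_rot: [0.65, 0.76, 0.0, -0.0]
force: [-0.7, 0.5, -4.2]
grip_width: 0.069
t: 40.08
tool_pos: [0.4463, -0.0061, -0.0029]
ee_rot: [0.65, 0.76, 0.0, 0.001]
force: [0.7, -0.4, -5.2]
grip_width: 0.0691
t: 40.25
tool_pos: [0.4456, -0.0038, -0.0033]
ee_rot: [0.65, 0.76, 0.0, 0.0]
force: [-0.1, 0.6, -4.4]
grip_width: 0.0692
t: 40.42
tool_pos: [0.4456, -0.0027, -0.0033]
ee_rot: [0.65, 0.76, -0.0, 0.001]
force: [-1.9, -6.7, -1.9]
grip_width: 0.0694
[-0.13522675 -0.09554985] [ 0.44558396 -0.0027204  -0.00330436]
```

View pics/w30.png

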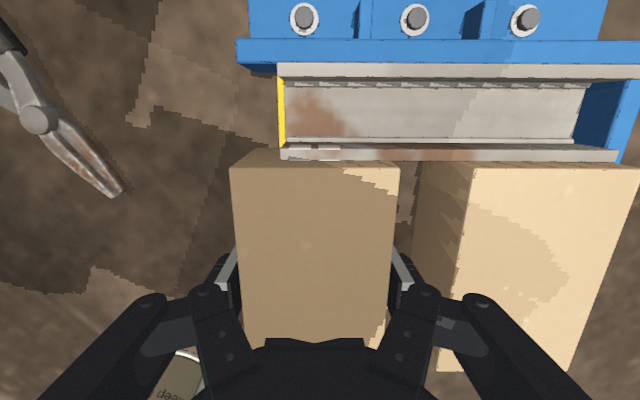

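```bash
python3 - <<'E'
from h import *
ci=arm.camera_info("wrist")
for u,v in((118,195),(75,125),(35,120),(70,165),(0,100)): print((u,v),tostop(ray(ci,u,v,.01)))
E
python3 -m handwheel '[{"delta_pos":[0,-0.05,-0.04],"spin":0},{"delta_pos":[0,0,0],"spin":0},{"delta_pos":[0,0,0],"spin":0},{"delta_pos":[0,0,0.5],"spin":0},{"delta_pos":[0,0,1],"spin":0}]' -1
python3 -m handwheel '[{"delta_pos":[0,0,1],"spin":0},{"delta_pos":[0,0,1],"spin":0},{"delta_pos":[-0.6,-0.1,0.2],"spin":-0.11},{"delta_pos":[-0.6,-0.1,0],"spin":-0.115},{"delta_pos":[-0.6,-0.1,0],"spin":-0.115}]' 
python3 -m handwheel '[{"delta_pos":[-0.5,-0.1,0],"spin":-0.115},{"delta_pos":[-0.5,-0.1,0],"spin":-0.115},{"delta_pos":[-0.45,0,0],"spin":-0.115},{"delta_pos":[0,0,0],"spin":-0.115},{"delta_pos":[0,0,0],"spin":-0.115}]' -0.3
python3 -m handwheel '[{"delta_pos":[0,0,0],"spin":-0.115},{"delta_pos":[0,0,0],"spin":-0.115},{"delta_pos":[0,0,0],"spin":-0.115},{"delta_pos":[0,0,0],"spin":-0.115},{"delta_pos":[0,0,0],"spin":-0.12}]'
python3 - <<'E'
from h import *
o,ci,im=look("w31"); print(tostop(o["tool_pos"]),o["tool_pos"],np.degrees(2*np.arctan2(o["ee_rot"][1],o["ee_rot"][0])))
overlay(im,ci,"w31o",[((*toworld((-.035,-.095)),YAW),(.07,.11,.055)),((*toworld((-.135,-.095)),YAW),(.07,.11,.055))])
E
```

```text
(118, 195) [-0.24915482 -0.06576602]
(75, 125) [-0.26360184 -0.02600171]
(35, 120) [-0.28437155 -0.02339164]
(70, 165) [-0.27232084 -0.0479408 ]
(0, 100) [-0.29956938 -0.01323607]
t: 40.88
tool_pos: [0.4442, -0.0026, 0.0247]
ee_rot: [0.65, 0.76, -0.001, -0.002]
force: [-0.2, 0.2, -0.2]
grip_width: 0.0849
t: 41.3
tool_pos: [0.409, -0.0089, 0.0701]
ee_rot: [0.776, 0.63, 0.0, 0.001]
force: [-0.0, -0.0, 0.1]
grip_width: 0.0856
t: 41.72
tool_pos: [0.3799, -0.0129, 0.0698]
ee_rot: [0.928, 0.371, 0.0, 0.0]
force: [0.0, -0.2, 0.4]
grip_width: 0.0556
t: 42.13
tool_pos: [0.3803, -0.0129, 0.0697]
ee_rot: [0.997, 0.077, 0.0, 0.0]
force: [0.2, 0.2, 0.2]
grip_width: 0.0555
[-0.20132667 -0.09549059] [ 0.38027072 -0.01288819  0.06970434] 8.868625565353991
```

View pics/w31o.png

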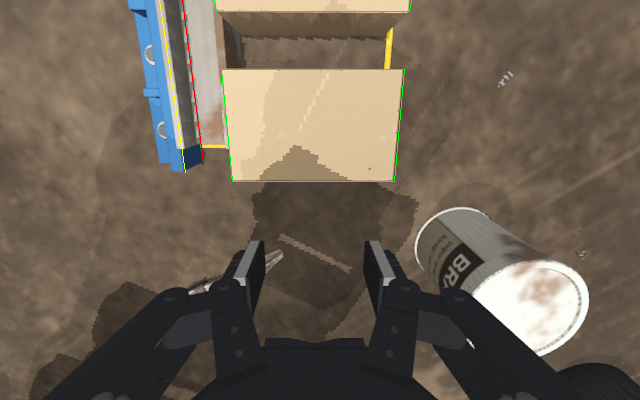

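```bash
python3 -m handwheel '[{"delta_pos":[0.1,0.016,-1],"spin":0},{"delta_pos":[0.1,0.016,-1],"spin":0},{"delta_pos":[0.1,0.016,-1],"spin":0},{"delta_pos":[0.1,0.015,-0.9],"spin":0},{"delta_pos":[0.2,0.03,0],"spin":0}]'
python3 -m handwheel '[{"delta_pos":[0.3,0.045,0],"spin":0},{"delta_pos":[0.3,0.045,0],"spin":0},{"delta_pos":[0.3,0.045,0],"spin":0},{"delta_pos":[0.3,0.045,0],"spin":0},{"delta_pos":[0.3,0.045,0],"spin":0}]'
python3 -m handwheel '[{"delta_pos":[0.1,0.016,0],"spin":0},{"delta_pos":[0,0,0],"spin":0}]'
python3 - <<'E'
from h import *
o,ci,im=look("w32"); t=tostop(o["tool_pos"]);print(t,o["force"])
E
```

```text
t: 42.6
tool_pos: [0.3908, -0.0106, -0.0105]
ee_rot: [0.997, 0.081, -0.002, -0.001]
force: [-0.1, 0.4, 1.5]
grip_width: 0.0555
t: 43.02
tool_pos: [0.4229, -0.0065, -0.0079]
ee_rot: [0.997, 0.08, 0.0, 0.0]
force: [-2.0, -1.0, -1.3]
grip_width: 0.0555
t: 43.18
tool_pos: [0.4251, -0.0063, -0.0081]
ee_rot: [0.997, 0.08, 0.001, 0.0]
force: [-0.5, -0.6, 0.5]
grip_width: 0.0553
[-0.15599041 -0.09596135] [-0.48678097 -0.63890318  0.45644932]
```

View pics/w32.png

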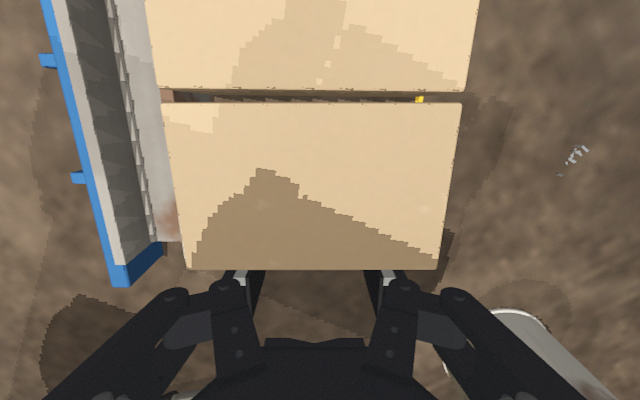

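```bash
python3 -m handwheel '[{"delta_pos":[0.15,0.023,0],"spin":0},{"delta_pos":[0,0,0],"spin":0}]'
python3 -m handwheel '[{"delta_pos":[0.1,0.016,0],"spin":0},{"delta_pos":[0,0,0],"spin":0}]'
python3 -m handwheel '[{"delta_pos":[0.1,0.016,0],"spin":0},{"delta_pos":[0,0,0],"spin":0}]'
python3 -m handwheel '[{"delta_pos":[0.1,0.016,0],"spin":0},{"delta_pos":[0,0,0],"spin":0}]'
python3 - <<'E'
from h import *
o,ci,im=look("w33"); t=tostop(o["tool_pos"]);print(t,o["force"])
E
```

```text
t: 43.4
tool_pos: [0.4271, -0.0058, -0.0084]
ee_rot: [0.997, 0.08, -0.0, -0.0]
force: [-1.7, -0.1, 1.5]
grip_width: 0.0553
t: 43.57
tool_pos: [0.4285, -0.0054, -0.0085]
ee_rot: [0.997, 0.08, -0.001, -0.0]
force: [-5.3, -0.6, 4.1]
grip_width: 0.0556
t: 43.73
tool_pos: [0.4284, -0.005, -0.0086]
ee_rot: [0.997, 0.08, -0.003, -0.001]
force: [-14.0, -4.7, 9.9]
grip_width: 0.0554
t: 43.9
tool_pos: [0.4283, -0.0046, -0.0087]
ee_rot: [0.997, 0.08, -0.005, -0.001]
force: [-22.9, -8.5, 15.9]
grip_width: 0.0554
[-0.15263991 -0.09477559] [-22.90468266  -8.54954529  15.88585568]
```

View pics/w33.png

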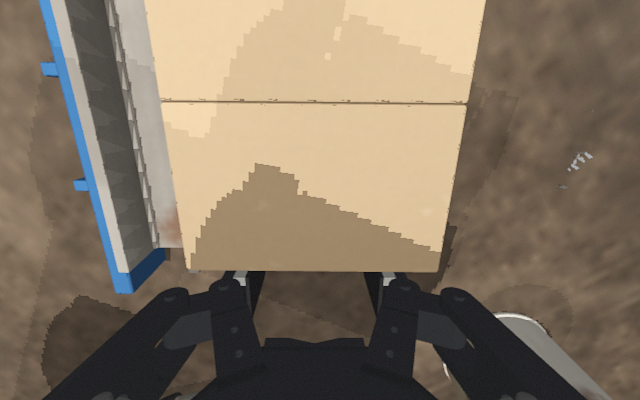

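```bash
python3 -m handwheel '[{"delta_pos":[-0.8,-0.12,0],"spin":0},{"delta_pos":[0,0,1],"spin":0},{"delta_pos":[0,0,1],"spin":0},{"delta_pos":[0,0,1],"spin":0},{"delta_pos":[0,0,0.5],"spin":0}]'
python3 -m handwheel '[{"delta_pos":[0.88,-0.96,0],"spin":0},{"delta_pos":[0.88,-0.96,0],"spin":0},{"delta_pos":[0.88,-0.96,0],"spin":0},{"delta_pos":[0.88,-0.96,0],"spin":0},{"delta_pos":[0,0,0],"spin":0}]' 1
python3 -m handwheel '[{"delta_pos":[0,0,0],"spin":0}]'
python3 - <<'E'
from h import *
o,ci,im=look("w34"); t=tostop(o["tool_pos"]);print(t,o["tool_pos"])
overlay(im,ci,"w34o",[((*toworld((-.035,-.095)),YAW),(.07,.11,.055)),((*toworld((-.105,-.095)),YAW),(.07,.11,.055))])
E
```

```text
t: 44.37
tool_pos: [0.4184, -0.0076, 0.0635]
ee_rot: [0.997, 0.08, 0.002, 0.001]
force: [0.3, -0.3, 0.2]
grip_width: 0.0555
t: 44.78
tool_pos: [0.4911, -0.0875, 0.0617]
ee_rot: [0.997, 0.079, 0.002, 0.001]
force: [0.0, -0.6, 0.2]
grip_width: -0.0002
t: 44.87
tool_pos: [0.4882, -0.0848, 0.0613]
ee_rot: [0.997, 0.08, 0.0, 0.0]
force: [-0.4, 0.4, -0.4]
grip_width: 0.0002
[-0.10581007 -0.18325029] [ 0.48821462 -0.08481385  0.06129361]
```

View pics/w34o.png

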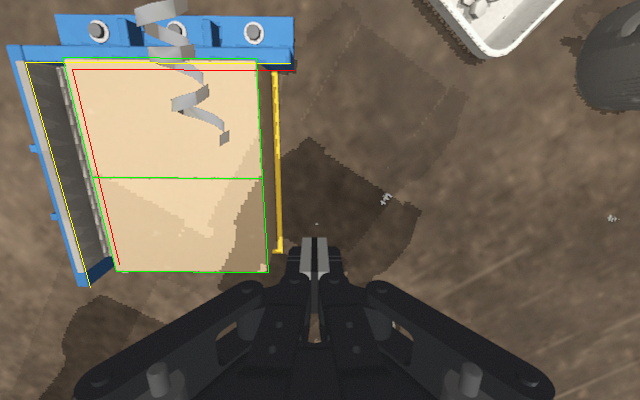

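```bash
python3 -m handwheel '[{"delta_pos":[0,0,-1],"spin":0},{"delta_pos":[0,0,-1],"spin":0},{"delta_pos":[0,0,-1],"spin":0},{"delta_pos":[-0.05,0.3,-0.5],"spin":0},{"delta_pos":[-0.05,0.3,0],"spin":0}]'
python3 -m handwheel '[{"delta_pos":[-0.03,0.2,0],"spin":0},{"delta_pos":[0,0,0],"spin":0}]'
python3 -m handwheel '[{"delta_pos":[-0.02,0.15,0],"spin":0},{"delta_pos":[0,0,0],"spin":0}]'
python3 -m handwheel '[{"delta_pos":[-0.02,0.12,0],"spin":0},{"delta_pos":[0,0,0],"spin":0}]'
python3 - <<'E'
from h import *
print(tostop(arm.observe()["tool_pos"]))
E
```

```text
t: 45.33
tool_pos: [0.4839, -0.0708, -0.0101]
ee_rot: [0.997, 0.08, -0.002, -0.001]
force: [-0.7, 0.7, -0.5]
grip_width: -0.0005
t: 45.5
tool_pos: [0.4849, -0.067, -0.0077]
ee_rot: [0.997, 0.081, 0.0, 0.0]
force: [0.3, 0.4, 0.4]
grip_width: 0.0001
t: 45.67
tool_pos: [0.4851, -0.0651, -0.0076]
ee_rot: [0.997, 0.08, 0.001, 0.001]
force: [0.6, 0.1, -0.6]
grip_width: -0.0003
t: 45.83
tool_pos: [0.4852, -0.0649, -0.0076]
ee_rot: [0.997, 0.081, 0.001, 0.002]
force: [-3.0, -13.1, 2.9]
grip_width: 0.0001
[-0.10573052 -0.16312533]
```

```bash
python3 -m handwheel '[{"delta_pos":[0.08,-0.7,0],"spin":0},{"delta_pos":[0,0,1],"spin":0},{"delta_pos":[0,0,1],"spin":0},{"delta_pos":[0,0,1],"spin":0},{"delta_pos":[0,0,1],"spin":0}]'
python3 -m handwheel '[{"delta_pos":[-0.9,1,1],"spin":0},{"delta_pos":[-0.9,1,1],"spin":0},{"delta_pos":[-0.9,1,1],"spin":0},{"delta_pos":[-0.9,1,0.5],"spin":0},{"delta_pos":[-0.6,0.6,0],"spin":0}]'
python3 -m handwheel '[{"delta_pos":[0,0,0],"spin":0},{"delta_pos":[0,0,0],"spin":0}]'
python3 - <<'E'
from h import *
o,ci,im=look("w35"); t=tostop(o["tool_pos"]);print(t,o["tool_pos"])
overlay(im,ci,"w35o",[((*toworld((-.075,-.020)),YAW+np.pi/2),(.04,.15,.042)),((*toworld((-.035,-.095)),YAW),(.07,.11,.055)),((*toworld((-.105,-.095)),YAW),(.07,.11,.055))],(180,0,480,220),2)
cv2.imwrite("pics/w35z.png",cv2.resize(im[0:220,190:460],None,fx=2.9,fy=2.7,interpolation=cv2.INTER_CUBIC))
E
```

```text
t: 46.25
tool_pos: [0.4857, -0.0767, 0.0728]
ee_rot: [0.997, 0.08, 0.0, -0.0]
force: [0.0, -0.2, -0.7]
grip_width: -0.0003
t: 46.67
tool_pos: [0.401, 0.0166, 0.1437]
ee_rot: [0.997, 0.08, 0.002, 0.0]
force: [0.0, 0.7, -0.7]
grip_width: -0.0001
t: 46.83
tool_pos: [0.4018, 0.0155, 0.142]
ee_rot: [0.997, 0.081, 0.001, 0.0]
force: [0.2, -0.2, -0.0]
grip_width: 0.0001
[-0.17564511 -0.07077162] [0.40181879 0.01550636 0.14201496]
```

View pics/w35o.png

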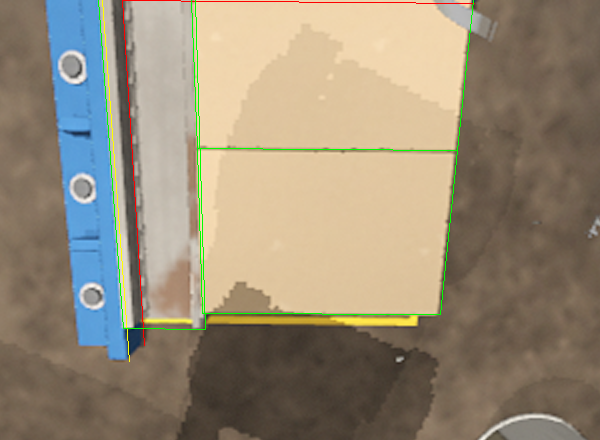

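View pics/w35z.png

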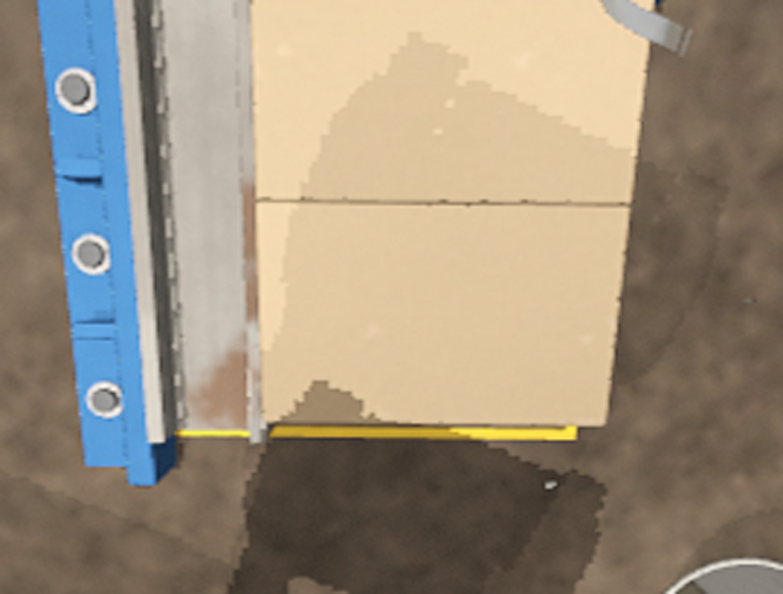

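```bash
python3 -m handwheel '[{"delta_pos":[0.1,-0.6,-0.6],"spin":-0.005},{"delta_pos":[0.09,-0.6,-1],"spin":0},{"delta_pos":[0,0,-1],"spin":0},{"delta_pos":[0,0,-1],"spin":0},{"delta_pos":[0,0,-1],"spin":0}]' -0.3
python3 -m handwheel '[{"delta_pos":[0,0,-1],"spin":0},{"delta_pos":[0,0,-1],"spin":0},{"delta_pos":[0,0,-0.9],"spin":0},{"delta_pos":[0.4,0.06,0],"spin":0},{"delta_pos":[0.4,0.06,0],"spin":0}]'
python3 -m handwheel '[{"delta_pos":[0.1,0.016,0],"spin":0},{"delta_pos":[0,0,0],"spin":0}]'
python3 -m handwheel '[{"delta_pos":[0.12,0.018,0],"spin":0},{"delta_pos":[0,0,0],"spin":0}]'
python3 -m handwheel '[{"delta_pos":[0.1,0.016,0],"spin":0},{"delta_pos":[0,0,0],"spin":0}]'
python3 - <<'E'
from h import *
o=arm.observe();print(tostop(o["tool_pos"]))
E
```

```text
t: 47.3
tool_pos: [0.4064, -0.0098, 0.0483]
ee_rot: [0.997, 0.077, 0.0, 0.0]
force: [0.6, 0.2, -0.8]
grip_width: 0.0553
t: 47.72
tool_pos: [0.4224, -0.0068, -0.009]
ee_rot: [0.997, 0.077, -0.001, -0.0]
force: [0.3, -0.4, 0.1]
grip_width: 0.0557
t: 47.88
tool_pos: [0.4254, -0.0064, -0.0077]
ee_rot: [0.997, 0.078, 0.001, 0.0]
force: [-0.3, -0.3, 0.3]
grip_width: 0.0558
t: 48.05
tool_pos: [0.4266, -0.0057, -0.0078]
ee_rot: [0.997, 0.078, 0.001, 0.0]
force: [-0.7, -0.1, 0.1]
grip_width: 0.0558
t: 48.22
tool_pos: [0.4284, -0.0053, -0.0082]
ee_rot: [0.997, 0.078, 0.0, 0.0]
force: [0.9, -0.4, -0.2]
grip_width: 0.0558
[-0.15264111 -0.09545348]
```

```bash
python3 -m handwheel '[{"delta_pos":[0.1,0.016,0],"spin":0},{"delta_pos":[0,0,0],"spin":0}]'
python3 -m handwheel '[{"delta_pos":[0.1,0.016,0],"spin":0},{"delta_pos":[0,0,0],"spin":0}]'
python3 -m handwheel '[{"delta_pos":[-0.9,-0.14,0],"spin":0},{"delta_pos":[-0.3,-0.05,1],"spin":0},{"delta_pos":[0,0,1],"spin":0},{"delta_pos":[0,0,1],"spin":0},{"delta_pos":[0,0,1],"spin":0}]'
python3 -m handwheel '[{"delta_pos":[-0.2,0.3,1],"spin":0},{"delta_pos":[0,0.3,1],"spin":0},{"delta_pos":[0,0,1],"spin":0},{"delta_pos":[0,0,0],"spin":0},{"delta_pos":[0,0,0],"spin":0}]'
python3 - <<'E'
from h import *
o,ci,im=look("w36")
overlay(im,ci,"w36o",[((*toworld((-.075,-.020)),YAW+np.pi/2),(.04,.15,.042)),((*toworld((-.035,-.095)),YAW),(.07,.11,.055)),((*toworld((-.105,-.095)),YAW),(.07,.11,.055))],(180,0,480,220),2)
im=arm.read_camera("scene");cv2.imwrite("pics/s36.png",cv2.resize(im[240:380,210:400],None,fx=4,fy=4,interpolation=cv2.INTER_CUBIC))
cv2.imwrite("pics/s36f.png",arm.read_camera("side"))
E
```

```text
t: 48.38
tool_pos: [0.4286, -0.0049, -0.0085]
ee_rot: [0.997, 0.078, -0.002, -0.0]
force: [-5.9, -2.9, 4.9]
grip_width: 0.0557
t: 48.55
tool_pos: [0.4285, -0.0047, -0.0086]
ee_rot: [0.997, 0.078, -0.004, -0.0]
force: [-15.3, -9.0, 10.4]
grip_width: 0.0554
t: 48.97
tool_pos: [0.4077, -0.0084, 0.0725]
ee_rot: [0.997, 0.078, -0.0, -0.0]
force: [-0.4, 0.2, 0.2]
grip_width: 0.0555
t: 49.38
tool_pos: [0.4042, 0.0035, 0.132]
ee_rot: [0.997, 0.078, 0.001, 0.0]
force: [-0.1, 0.4, -0.3]
grip_width: 0.0551
```

View pics/w36o.png

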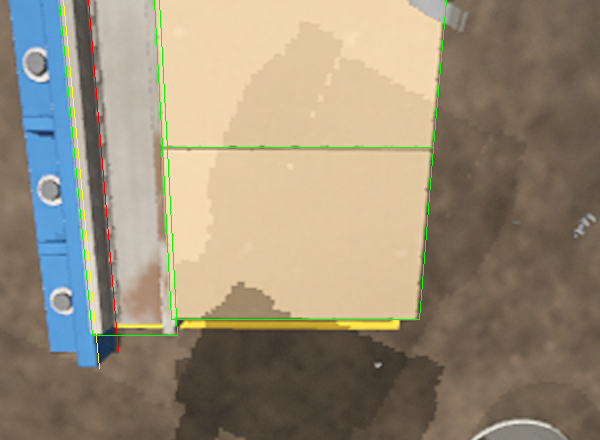

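View pics/s36.png

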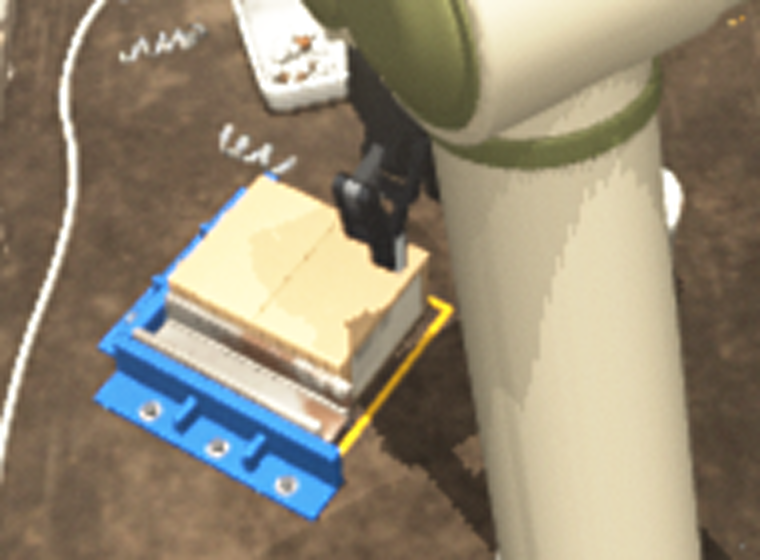

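View pics/s36f.png

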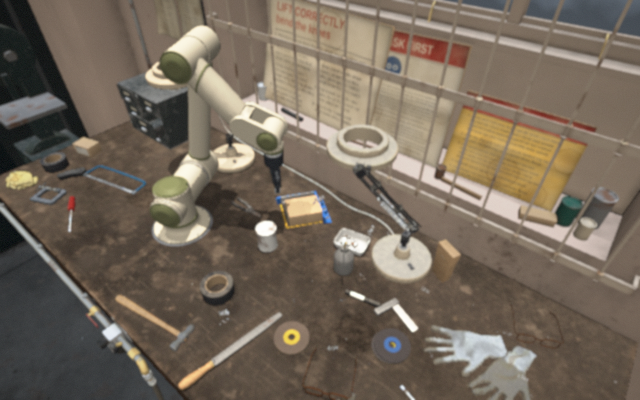

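Run:
```python
from bench import arm
print(arm.sign_off()); print(arm.observe()["t"])
```

```text
the job is handed in; nothing more can be done
None
the job is handed in; nothing more can be done
```

The channel and both cartons are packed tight in the corner stop, placed in the order asked. I handed the job in at about 49.5 s. The arm was clear of everything, and I was given no verdict.

**What I did:**
- **Channel:** pushed home against the far fence, then sideways against the left fence at two points, then on its near end until it stopped.
- **First carton:** set against the channel, pushed to the far fence, then pushed sideways against the channel.
- **Second carton:** the same way, against the first carton and the channel, with one last push at the end.

**Last checks:**
- **Force:** every final push ended in a firm stop at the expected home position. Forces were about 13 to 38 N, and about 15 N on the last one.
- **Wrist camera:** all three outlines were within about 1 mm of their homes. Only a thin, even seam showed between the cartons.
- **Side camera:** the oil can, the tin and the grinding disc looked to be where they started. I judged this by eye and did not measure it.

**What went wrong or disagreed:**
- **Fingertips:** they sat about 26 mm higher than the reported TCP, which I confirmed by touching the bench. Pressing the shut fingers on it reached about 50 N, read at the wrist.
- **Earlier tries:** because of that, my first grasp caught only one wall of the channel and shifted it about 12 mm. My first sideways push rode up on it. I redid both.
- **Channel far end:** I did not look at it directly after the cartons went in. In the last view its near end lined up with the home outline.

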